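# Compress a clutch return spring with a folding-crank spring compressor

### The job

Get the clutch drum ready for its snap ring: lower the yellow pressure plate by its handle, squarely and without dropping it, over the upright spindle of the blue spring compressor until its legs rest on the spring retainer, and let go of it. Then fold the spindle's crank out flat and wind it clockwise, as seen from above, until the plate has pushed the retainer down and comes to a stop on the drum's hub. Leave it wound down with the crank folded out, and leave the other things on the bench where they are.

Things in the scene. Friction and masses are not known exactly. Their poses are not given: they have to be found in the camera images.
- compressor: Blue spring compressor bolted to the bench: base plate 190 x 170 x 16 mm with an aluminium clutch drum (124 mm diameter, rim 62 mm above the bench). Origin: centre of the base's underside, on the common upright axis of drum, hub, retainer and spindle; z up. The drum's hub (50 mm diameter, dark snap-ring groove) ends 78 mm above the bench and stops the plate.
- retainer_top (a point): Centre of the upper face of the spring retainer, a brass-coloured ring 82 mm across around the hub; 82 mm above the bench when free, 69 mm when the plate stands on the hub. It is carried by springs: 11 N to start it moving, then 1.4 N more per mm.
- crank_pivot (a point): Pin of the folding crank, on the axis of the upright steel spindle (screw, 34 mm diameter, up through the hub), 142 to 152 mm above the bench at the start. Its x axis is level and points the way the crank folds out; z up. Turns with the spindle. The spindle's tapered head ends 13 mm above it.
- crank_knob (a point): Centre of the crank's red ball knob, 28 mm diameter, 105 mm from the pin. Folded up, the crank stands in line with the spindle, slim enough for the plate's hole; the knob is then 4 mm off the axis, away from the folding side. 45 to 95 mm from the pin: round neck, 13 mm thick; nearer: cross-bar 12 mm wide, 24 mm deep, reaching 28 mm beyond the pin. Folded out, the knob is 4 mm higher than the pin.
- crank (a joint): Fold of the crank, rad: 0 upright in line with the spindle, 1.571 folded out level against its stop. A stiff hinge (about 3 N at the knob) that stays where left. Folded out, the cross-bar's underside lies 12 mm below the pin and, once wound down 19 to 29 mm, bears on the plate's top on both sides of the hole.
- spindle (a joint): Turn of the spindle, rad: grows clockwise seen from above; 24 mm down per turn. Starts between -1.2 and 1.2; the rigid stop comes about 8 to 11 rad later. Steady turning takes 3 to 4 N near the knob, a few N more as the spring gives way, with jerks above 10 N when pushed briskly; at the stop it rises past 20 N. Friction holds it where it is left.
- plate: Yellow steel pressure plate, 0.5 kg, lying on the bench on its legs: a ring 72 mm across and 20 mm thick, with a 38 mm hole, on four legs 9 mm high (28 to 36 mm from the axis), with a straight handle to one side. Origin at the level of the legs' feet under the hole's centre; z up along the hole's axis, the handle points to its -x. Total height 29 mm; the ring's underside lands on the hub.
- plate_hole (a point): Centre of the plate's hole, half-way through the ring (19 mm above the feet).
- plate_handle (a point): Where the plate's handle is to be gripped: 80 mm from the hole's centre, 8 mm above the feet. The handle is a bar 24 mm wide and 12 mm thick (from 2 to 14 mm above the feet) and ends 100 mm from the hole's centre. Its long direction is the plate's x axis; nothing is beside it.
- clutch_pack: Bystander: stack of clutch discs, a ring 116 mm across and 24 mm high. Origin at the centre of its underside.
- spanner_long: Bystander: steel spanner, 220 mm, flat on the bench. Origin at its middle.
- spanner_short: Bystander: steel spanner, 170 mm, flat on the bench. Origin at its middle.
- screwdriver: Bystander: screwdriver with blue handle, 200 mm, flat on the bench in front of the robot. Origin at its middle.
- socket_long: Bystander: steel socket, 30 mm diameter, 75 mm tall, standing.
- socket_short: Bystander: steel socket, 34 mm diameter, 40 mm tall, standing.
- mallet: Bystander: hammer, 260 mm, lying on the bench. Origin at its middle.
- grease_jar: Bystander: white jar with red cap, 64 mm diameter, 75 mm tall, standing.
Things that resemble listed ones, but are neither listed nor needed, are in the scene too. Of the things like the plate, leave any that is pink or turquoise; of the rest the smaller one is meant.

How it is judged:
By the outcome, as a careful person would: the job done as asked, in the order asked, and still so for the second after the job is handed in, with the robot touching nothing.
It also fails if it takes over 72 s, if anything falls off the work surface, if the arm or the gripper's body presses on something with over 40 N, if the wrist force passes 120 N, or if a joint passes its speed limit or range.

### The arm

A 6-joint arm with a two-finger parallel gripper is mounted at the origin on the work surface. World frame = base frame: x ahead of the robot, y to its left, z up, the work surface at z = 0. Lengths are in m, angles in degrees, forces in N, time in s.
With the tool pointing down it reaches from about 0.3 to 0.75 m from the base axis. Payload 8.5 kg.
Tool frame: the origin (TCP) lies on the centre line of the jaws, within the pads' length; the fingertips stand 19 mm ahead of it and the grasp point (between the pads) is the TCP; z points along the fingers, x is the direction in which the jaws open and shut, and the axes are right-handed (so a half turn about z gives the same grasp; the last joint's range is limited). The gripper opens to 85 mm and grips with 20 to 120 N. Pads are 22 mm wide; open, the fingers measure 114 mm over their backs; the gripper's body (76 mm by 85 mm) begins 54 mm behind the grasp point. The pads swing forward as they close: fully open they stand 13 mm farther back than shut.
Start: joints at [-78.054, 21.807, 74.336, -0, 83.858, -12.336], TCP at [0.226, -0.501, 0.25] pointing down, gripper open.
Joint ranges: [-178.18, 178.18], [-50.72, 133.34], [12.68, 142.11], [-81.47, 261.47], [9.98, 163.14], [-165.26, 165.26]. Speed limits (degrees/s): [136.94, 136.94, 180, 180, 180, 180].

### API

Orientations are given as a 3x3 rotation matrix whose columns are the frame's x, y, z axes.
In Python, from rig import env, cams, order gives the robot as it stands.
- The arm moves only by the tool step_arm, never from a script. Its argument "steps" is a list of rows, each an object with "xyz": the shift along the tool's x, y, z normalised to -1 to 1, where 1 is 0.04 m, a list of three; "turn": the turn, a rotation vector about the tool's x, y, z normalised to -1 to 1, where 1 is 0.08 rad, a list of three; "gripper": the gripper command: -1 is shut, 1 is fully open, values between are in proportion. A call has 1 to 20 rows; each row shifts and turns the commanded pose from where the row before left it, along the tool's axes as they then stand; what a row does not reach is not made up. A row lasts 1/12 s, in which the tool goes at most 41.7 mm and 7.16 degrees, less where a joint would pass 70% of its speed; a pose out of reach is approached as far as the arm can. A call with a number of a shift or a turn outside -1 to 1 is refused whole. A call with a gripper value outside its range is refused whole. The fingers move at their own pace and stop on an object; "squeeze" is the grip in N (left out, the last holds). Time passes only in rows, so rows that do not move let the fingers close. It gives the time, the measured TCP pose, the force and the opening at its end, in the units of the state.
- env.observe(): the state, without advancing time (a new reading comes with each control period).
- cams.get_image(name): name is "side" or "top"; returns (picture, depth): 384x512x3 uint8, red, green, blue; 384x512 float32, m along the optical axis (not along the pixel's ray), 0 where there is no reading.
- cams.camera_info(name): a dict with "fx", "fy", "cx", "cy" (pixels), "extrinsics" (4x4, takes a point from camera to world coordinates). Camera axes: x right, y down, z forward; pixel columns grow to the right and rows downward; lengths in m; the calibration is good to about 2 mm. A picture is of the moment at which its call begins. camera_info takes no time and is no camera call.
- order.close_job(): hands the job in, once; it reports no verdict.
The state is a dict: "time_s": time; "q": joint angles; "qvel": joint speeds; "joint_efforts": joint torques, N m; "position": TCP position; "tool_rot": TCP orientation; "ft_force": force on the tool from outside, world axes, zero at the start; "wrist_torque": the same for the moment, N m; "grip_width": finger opening in m.
Only numpy, scipy, OpenCV 4.12 (cv2) and the standard library are available. Lean on these libraries where they do the work, as an engineer would, in place of code of your own. Each camera call takes 0.05 s, during which the arm holds its last target. There are 200 camera calls.

## Working session

There is one attempt and no reset: what is moved stays moved. The work goes in short steps, Python scripts to look and compute and a tool call to move; the robot and the scene stay as the last step left them, time stands still between calls to the robot, and variables do not carry over. Pictures are saved under pics/ and viewed, about 8 in all and at most 12, crops included, and the job is handed in when it is done.

Besides the shell and the picture viewer there is one more tool, called by a JSON object that holds its "method" and its "body". step_arm: Moves the arm, as the interface text tells. Scaled input: -1 to 1 covers 0.04 m each way for a shift and 0.08 rad each way for a turn. Its arguments: {"type":"object","properties":{"steps":{"type":"array"},"squeeze":{"type":"number"}},"required":["steps"]}

```bash
ls; mkdir -p pics
python3 - <<'E'
from rig import env,cams,order
import cv2,numpy as np
for n in("top","side"):
    im,d=cams.get_image(n); cv2.imwrite(f"pics/{n}0.png",im[:,:,::-1]); np.savez(f"pics/{n}0.npz",im=im,d=d)
    c=cams.camera_info(n); print(n,[c[k] for k in("fx","fy","cx","cy")]); print(np.round(c["extrinsics"],4).tolist())
print(env.observe())
E
```

```text
pics
top [355.22745020792155, 355.22745020792155, 259.71843350487296, 196.83780461296274]
[[-0.0237, -0.9837, 0.178, 0.2769], [-0.9997, 0.024, -0.0005, 0.0065], [-0.0037, -0.1779, -0.984, 1.3306], [0.0, 0.0, 0.0, 1.0]]
side [431.12646802624334, 431.12646802624334, 252.86159135827995, 196.14542690618336]
[[-0.8547, -0.2804, 0.4368, -0.1353], [-0.5191, 0.4614, -0.7195, 1.002], [0.0002, -0.8417, -0.5399, 0.8999], [0.0, 0.0, 0.0, 1.0]]
{'time_s': 0.1, 'q': array([-7.80540104e+01,  2.18374134e+01,  7.43786284e+01, -1.56586950e-03,
        8.38575157e+01, -1.23329309e+01]), 'qvel': array([-0.0517254 , -0.05595696, -0.11795178,  0.04921243,  0.00203492,
        0.11192636]), 'joint_efforts': array([ 3.11223252e-03, -4.49221480e+01, -2.31656331e+01, -2.26752063e-04,
        3.65390864e-03,  6.81469771e-06]), 'position': array([ 0.22611602, -0.50111492,  0.24978134]), 'tool_rot': array([[ 4.11181517e-01, -9.11553441e-01, -2.92321545e-04],
       [-9.11552617e-01, -4.11181546e-01,  1.25039222e-03],
       [-1.25999655e-03, -2.47671698e-04, -9.99999176e-01]]), 'ft_force': array([ 0.34312834, -0.35959254, -0.80432721]), 'wrist_torque': array([-0.03251286, -0.02120666,  0.025984  ]), 'grip_width': 0.08555324805760665}
```

View pics/top0.png

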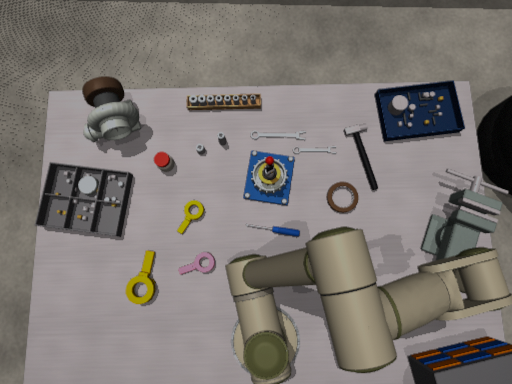

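View pics/side0.png

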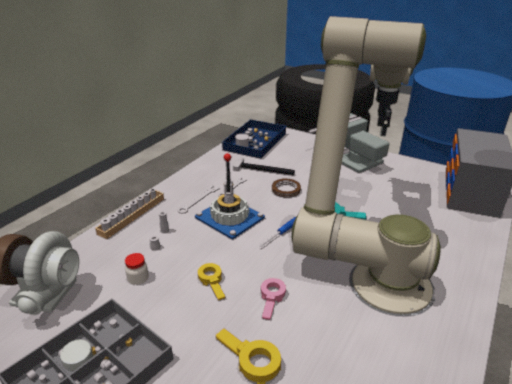

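Top view: the smaller yellow plate is at about (193,212) with its handle toward (182,232), and the larger one is at (143,285). The compressor is at (269,175), with the red knob at (270,160). Side view: plate ring at (210,273), knob at (227,157).

```bash
cat > h.py <<'E'
import numpy as np,cv2
from rig import env,cams,order
def load(n):
    z=np.load(f"pics/{n}.npz"); return z["im"],z["d"]
def snap(n,tag):
    im,d=cams.get_image(n); np.savez(f"pics/{tag}.npz",im=im,d=d); return im,d
def ray(n,uv):
    c=cams.camera_info(n);E=np.array(c["extrinsics"])
    r=E[:3,:3]@np.array([(uv[0]-c["cx"])/c["fx"],(uv[1]-c["cy"])/c["fy"],1]); return E[:3,3],r
def onz(n,uv,z):
    o,r=ray(n,uv); return o+r*(z-o[2])/r[2]
def tri(u1,u2):
    (o1,r1),(o2,r2)=ray("top",u1),ray("side",u2)
    s=np.linalg.lstsq(np.c_[r1,-r2],o2-o1,rcond=None)[0]; a,b=o1+r1*s[0],o2+r2*s[1]
    return (a+b)/2,np.linalg.norm(a-b)
def proj(n,p):
    c=cams.camera_info(n);E=np.array(c["extrinsics"]);q=E[:3,:3].T@(np.asarray(p)-E[:3,3])
    return np.array([c["fx"]*q[0]/q[2]+c["cx"],c["fy"]*q[1]/q[2]+c["cy"]])
def cloud(n,d,m):
    v,u=np.nonzero(m&(d>0));c=cams.camera_info(n);E=np.array(c["extrinsics"]);z=d[v,u]
    return np.c_[(u-c["cx"])/c["fx"]*z,(v-c["cy"])/c["fy"]*z,z]@E[:3,:3].T+E[:3,3]
def mask(im,lo,hi):
    return cv2.inRange(cv2.cvtColor(im,cv2.COLOR_RGB2HSV),np.array(lo),np.array(hi))>0
YEL=((22,150,90),(34,255,255))
def red(im): return mask(im,(0,180,90),(6,255,255))|mask(im,(174,180,90),(180,255,255))
def win(m,u0,u1,v0,v1):
    o=np.zeros_like(m);o[v0:v1,u0:u1]=m[v0:v1,u0:u1];return o
def cen(m):
    v,u=np.nonzero(m);return np.array([u.mean(),v.mean()]),len(u)
def crop(im,u,v,h,k,f): cv2.imwrite(f,cv2.resize(im[v-h:v+h,u-h:u+h,::-1],None,fx=k,fy=k,interpolation=cv2.INTER_CUBIC))
E
python3 - <<'E'
from h import *
t,td=load("top0");s,sd=load("side0")
for n,im,d,w in(("top",t,td,(170,210,190,240)),("side",s,sd,(190,230,258,302))):
    m=win(mask(im,*YEL),*w); c,k=cen(m); P=cloud(n,d,m); print(n,"yellow",k,c,"z",np.percentile(P[:,2],[5,50,95]).round(4))
    cs,h=cv2.findContours(m.astype(np.uint8),cv2.RETR_CCOMP,cv2.CHAIN_APPROX_NONE)
    for i,q in enumerate(cs):
        if h[0][i][3]>=0 and len(q)>5:
            e=cv2.fitEllipse(q); print("hole",e,onz(n,e[0],.029).round(4), onz(n,e[0],.019).round(4))
    v,u=np.nonzero(m); X=np.array([onz(n,p,.029)[:2] for p in np.c_[u,v]]); Y=np.array([onz(n,p,.014)[:2] for p in np.c_[u,v]])
    hc=np.array(e[0]); c0=onz(n,hc,.029)[:2]; r=np.hypot(*(X-c0).T); far=r>.045
    hm=Y[far]; w_,V=np.linalg.eigh(np.cov(hm.T)); print("handle mean",hm.mean(0),"axis",V[:,1],"len",np.ptp(hm@V[:,1]),"wid",np.ptp(hm@V[:,0]))
a,ka=cen(win(red(t),255,285,145,180));b,kb=cen(win(red(s),215,240,145,170));print("knob",a,ka,b,kb,tri(a,b))
# base by blue
m=win(mask(t,(100,120,40),(125,255,255)),235,305,140,215);rr=cv2.minAreaRect(np.argwhere(m)[:,::-1].astype(np.float32));print(rr,onz("top",rr[0],.016),[onz("top",p,.016).round(3).tolist() for p in cv2.boxPoints(rr)])
big=np.hstack([cv2.resize(i[v-45:v+45,u-30:u+30,::-1],None,fx=6,fy=6,interpolation=cv2.INTER_CUBIC) for i,u,v in((t,269,178),(s,229,195))]);cv2.imwrite("pics/c1.png",big)
E
```

```text
top yellow 307 [190.2019544  214.80781759] z [0.0101 0.0268 0.0324]
hole ((193.42759704589844, 209.37855529785156), (10.999302864074707, 11.264723777770996), 46.02910614013672) [0.4711 0.2522 0.029 ] [0.4726 0.2541 0.019 ]
handle mean [0.41201118 0.2925994 ] axis [-0.82011741  0.57219528] len 0.05375244612267446 wid 0.02267491912287911
side yellow 449 [211.55233853 278.18485523] z [0.0106 0.0247 0.0299]
hole ((209.13990783691406, 272.3497009277344), (7.493234634399414, 11.797534942626953), 91.69966888427734) [0.4639 0.2619 0.029 ] [0.4708 0.2535 0.019 ]
handle mean [0.4125295  0.29628206] axis [-0.84762256  0.53059966] len 0.07627357687658196 wid 0.039415076150622785
knob [269.21428571 159.97619048] 42 [227.         156.70833333] 24 (array([ 0.58948629, -0.02730031,  0.24753392]), np.float64(0.0017504868150838113))
((268.6445007324219, 177.56069946289062), (44.324668884277344, 48.05007553100586), 8.746162414550781) [ 0.58821292 -0.02991131  0.016     ] [[0.512, 0.068, 0.016], [0.697, 0.037, 0.016], [0.666, -0.13, 0.016], [0.482, -0.095, 0.016]]
```

View pics/c1.png

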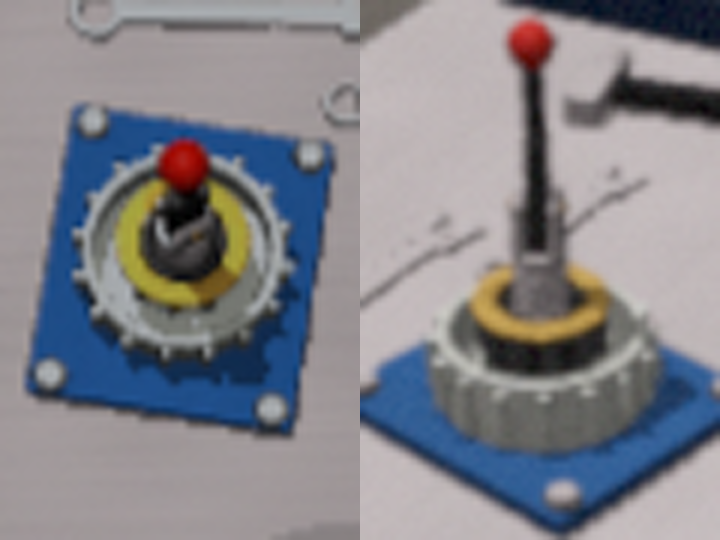

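The crop shows the crank upright in the spindle's fork, the brass retainer below it, and the knob at z≈0.248, which fits a pin at about 0.143. The plate's hole is at about (0.472, 0.254), with the handle pointing at 145°. I'll set out toward the handle.

{"method": "step_arm", "body": {"steps": [{"xyz":[-0.5,-0.64,0],"turn":[0,0,0],"gripper":1},{"xyz":[-0.5,-0.64,0],"turn":[0,0,0],"gripper":1},{"xyz":[-0.5,-0.64,0],"turn":[0,0,0],"gripper":1},{"xyz":[-0.5,-0.64,0],"turn":[0,0,0],"gripper":1},{"xyz":[-0.5,-0.64,0],"turn":[0,0,0],"gripper":1},{"xyz":[-0.5,-0.64,0],"turn":[0,0,0],"gripper":1},{"xyz":[-0.5,-0.64,0],"turn":[0,0,0],"gripper":1},{"xyz":[-0.5,-0.64,0],"turn":[0,0,0],"gripper":1},{"xyz":[-0.5,-0.64,0],"turn":[0,0,0],"gripper":1},{"xyz":[-0.5,-0.64,0],"turn":[0,0,0],"gripper":1},{"xyz":[-0.5,-0.64,0],"turn":[0,0,0],"gripper":1},{"xyz":[-0.5,-0.64,0],"turn":[0,0,0],"gripper":1},{"xyz":[-0.5,-0.64,0],"turn":[0,0,0],"gripper":1},{"xyz":[-0.5,-0.64,0],"turn":[0,0,0],"gripper":1}]}}

```text
time_s: 1.27
position: [0.4381, -0.0971, 0.2502]
tool_rot: [[0.411, -0.912, -0.0], [-0.912, -0.411, 0.0], [-0.0, 0.0, -1.0]]
ft_force: [1.6, -0.9, -0.4]
grip_width: 0.0851
```

{"method": "step_arm", "body": {"steps": [{"xyz":[-0.675,-0.237,0],"turn":[0,0,0],"gripper":1},{"xyz":[-0.675,-0.237,0],"turn":[0,0,0],"gripper":1},{"xyz":[-0.675,-0.237,0],"turn":[0,0,0],"gripper":1},{"xyz":[-0.675,-0.237,0],"turn":[0,0,0],"gripper":1},{"xyz":[-0.675,-0.237,0],"turn":[0,0,0],"gripper":1},{"xyz":[-0.675,-0.237,0],"turn":[0,0,0],"gripper":1},{"xyz":[-0.675,-0.237,0],"turn":[0,0,0],"gripper":1},{"xyz":[-0.675,-0.237,0],"turn":[0,0,0],"gripper":1},{"xyz":[-0.675,-0.237,0],"turn":[0,0,0],"gripper":1},{"xyz":[-0.675,-0.237,0],"turn":[0,0,0],"gripper":1},{"xyz":[-0.675,-0.237,0],"turn":[0,0,0],"gripper":1},{"xyz":[-0.675,-0.237,0],"turn":[0,0,0],"gripper":1},{"xyz":[-0.675,-0.237,0],"turn":[0,0,0],"gripper":1},{"xyz":[-0.675,-0.237,0],"turn":[0,0,0],"gripper":1}]}}

```text
time_s: 2.43
position: [0.4027, 0.3019, 0.2501]
tool_rot: [[0.411, -0.911, -0.001], [-0.911, -0.411, -0.0], [0.0, 0.001, -1.0]]
ft_force: [0.4, -0.1, 0.5]
grip_width: 0.0853
```

{"method": "step_arm", "body": {"steps": [{"xyz":[0,0,0],"turn":[0,0,-1],"gripper":1},{"xyz":[0,0,0],"turn":[0,0,-1],"gripper":1},{"xyz":[0,0,0],"turn":[0,0,-1],"gripper":1},{"xyz":[0,0,0],"turn":[0,0,-1],"gripper":1},{"xyz":[0,0,0],"turn":[0,0,-1],"gripper":1},{"xyz":[0,0,0],"turn":[0,0,-1],"gripper":1},{"xyz":[0,0,0],"turn":[0,0,-1],"gripper":1},{"xyz":[0,0,0],"turn":[0,0,-1],"gripper":1},{"xyz":[0,0,0],"turn":[0,0,-1],"gripper":1},{"xyz":[0,0,0],"turn":[0,0,-1],"gripper":1},{"xyz":[0,0,0],"turn":[0,0,-1],"gripper":1},{"xyz":[0,0,0],"turn":[0,0,-1],"gripper":1},{"xyz":[0,0,0],"turn":[0,0,-1],"gripper":1},{"xyz":[0,0,0],"turn":[0,0,-1],"gripper":1},{"xyz":[0,0,0],"turn":[0,0,-1],"gripper":1},{"xyz":[0,0,0],"turn":[0,0,-1],"gripper":1},{"xyz":[0,0,0],"turn":[0,0,-1],"gripper":1},{"xyz":[0,0,0],"turn":[0,0,-1],"gripper":1},{"xyz":[0,0,0],"turn":[0,0,-1],"gripper":1},{"xyz":[0,0,0],"turn":[0,0,-1],"gripper":1}]}}

```text
time_s: 4.1
position: [0.4031, 0.3004, 0.25]
tool_rot: [[0.897, 0.441, -0.001], [0.441, -0.897, -0.0], [-0.001, -0.0, -1.0]]
ft_force: [-0.0, -0.9, -0.1]
grip_width: 0.0857
```

{"method": "step_arm", "body": {"steps": [{"xyz":[0,0,0.5],"turn":[0,0,-1],"gripper":0.3},{"xyz":[0,0,0.5],"turn":[0,0,-1],"gripper":0.3},{"xyz":[0,0,0.5],"turn":[0,0,-1],"gripper":0.3},{"xyz":[0,0,0.5],"turn":[0,0,-1],"gripper":0.3},{"xyz":[0,0,0.5],"turn":[0,0,-1],"gripper":0.3},{"xyz":[0,0,0.5],"turn":[0,0,-1],"gripper":0.3},{"xyz":[0,0,0.5],"turn":[0,0,-0.4],"gripper":0.3},{"xyz":[0,0,0],"turn":[0,0,0],"gripper":0.3},{"xyz":[0,0,0],"turn":[0,0,0],"gripper":0.3}]}}

```text
time_s: 4.85
position: [0.403, 0.3003, 0.11]
tool_rot: [[0.57, 0.821, -0.002], [0.821, -0.57, -0.001], [-0.002, -0.001, -1.0]]
ft_force: [0.5, 0.1, 0.9]
grip_width: 0.0557
```

Run:
```python
from h import *
t,td=load("top0");s,sd=load("side0")
# brass ring outer ellipse, z=.082
for n,im,w in(("top",t,(250,290,155,200)),("side",s,(212,248,190,225))):
    m=win(mask(im,(14,110,60),(34,255,255)),*w); q=cv2.convexHull(np.argwhere(m)[:,::-1].astype(np.float32)); e=cv2.fitEllipse(q)
    P=np.array([onz(n,p,.082)[:2] for p in q[:,0]]); A=np.c_[2*P,np.ones(len(P))]; x=np.linalg.lstsq(A,(P**2).sum(1),rcond=None)[0]
    print(n,"brass",m.sum(),onz(n,e[0],.082).round(4),"circle",x[:2].round(4),np.sqrt(x[2]+x[:2]@x[:2]).round(4))
# bolts on base corners (bright, in blue hull) top
m=win(mask(t,(100,120,40),(125,255,255)),235,305,140,215);q=cv2.convexHull(np.argwhere(m)[:,::-1].astype(np.int32));M=cv2.moments(q)
print("base hull centroid",onz("top",(M["m10"]/M["m00"],M["m01"]/M["m00"]),.016).round(4), cv2.contourArea(q))
m=win(mask(s,(100,120,40),(125,255,255)),190,270,190,240);q=cv2.convexHull(np.argwhere(m)[:,::-1].astype(np.int32));M=cv2.moments(q)
print("base hull side",onz("side",(M["m10"]/M["m00"],M["m01"]/M["m00"]),.016).round(4))
ax=np.array([.588,-.029])
for n in("top","side"):
  for z in(.155,.2475): print(n,z,proj(n,[*ax,z]).round(2))
big=np.hstack([cv2.resize(i[v-28:v+28,u-20:u+20,::-1],None,fx=10,fy=10,interpolation=cv2.INTER_CUBIC) for i,u,v in((t,269,172),(s,228,177))]);cv2.imwrite("pics/c2.png",big)
```

```text
top brass 194 [ 0.5909 -0.0302  0.082 ] circle [ 0.591  -0.0302] 0.0399
side brass 136 [ 0.584  -0.0209  0.082 ] circle [ 0.5842 -0.0213] 0.0402
base hull centroid [ 0.5872 -0.0304  0.016 ] 2075.0
base hull side [ 0.57   -0.0032  0.016 ]
top 0.155 [269.23 168.21]
top 0.2475 [269.9  160.67]
side 0.155 [228.27 180.9 ]
side 0.2475 [227.41 156.56]
```

View pics/c2.png

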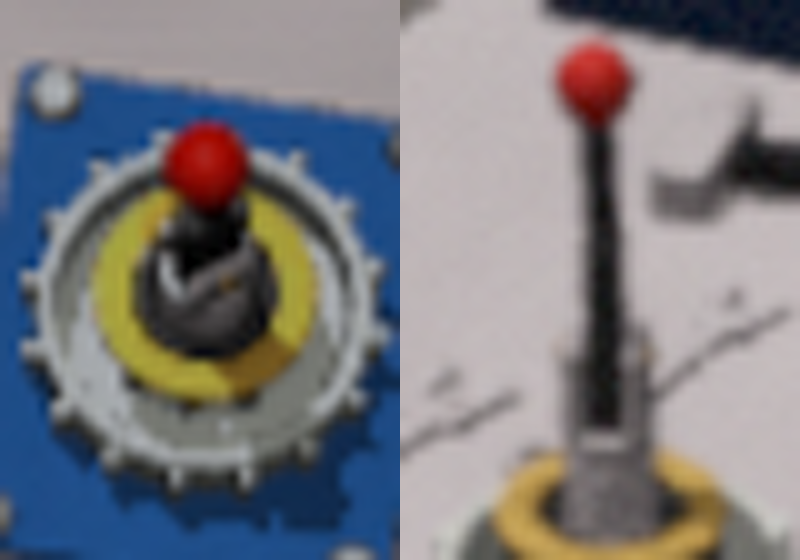

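{"method": "step_arm", "body": {"steps": [{"xyz":[0,0.075,0.4],"turn":[0,0,0],"gripper":0.3},{"xyz":[0,0,0.4],"turn":[0,0,0],"gripper":0.3},{"xyz":[0,0,0.4],"turn":[0,0,0],"gripper":0.3},{"xyz":[0,0,0.4],"turn":[0,0,0],"gripper":0.3},{"xyz":[0,0,0.3],"turn":[0,0,0],"gripper":0.3},{"xyz":[0,0,0.2],"turn":[0,0,0],"gripper":0.3},{"xyz":[0,0,0.1],"turn":[0,0,0],"gripper":0.3},{"xyz":[0,0,0],"turn":[0,0,0],"gripper":0.3}]}}

```text
time_s: 5.52
position: [0.406, 0.2988, 0.0225]
tool_rot: [[0.57, 0.822, 0.0], [0.822, -0.57, 0.0], [0.0, 0.0, -1.0]]
ft_force: [-0.2, -0.9, -0.2]
grip_width: 0.0558
```

The knob leans toward +y, about 2–3 mm off the axis seen from above, and the fork slot runs along about (0.5, −0.85). So the crank should fold away from the side camera, toward −y. Next I grip the handle.

{"method": "step_arm", "body": {"steps": [{"xyz":[0,0,0],"turn":[0,0,0],"gripper":-0.3},{"xyz":[0,0,0],"turn":[0,0,0],"gripper":-1},{"xyz":[0,0,0],"turn":[0,0,0],"gripper":-1},{"xyz":[0,0,0],"turn":[0,0,0],"gripper":-1},{"xyz":[0,0,0],"turn":[0,0,0],"gripper":-1},{"xyz":[0,0,0],"turn":[0,0,0],"gripper":-1},{"xyz":[0,0,0],"turn":[0,0,0],"gripper":-1},{"xyz":[0,0,0],"turn":[0,0,0],"gripper":-1}], "squeeze": 110}}

```text
time_s: 6.18
position: [0.406, 0.2989, 0.0228]
tool_rot: [[0.569, 0.822, 0.001], [0.822, -0.569, 0.001], [0.001, 0.001, -1.0]]
ft_force: [-1.6, 1.5, 5.0]
grip_width: 0.0204
```

{"method": "step_arm", "body": {"steps": [{"xyz":[0,0,-0.1],"turn":[0,0,0],"gripper":-1},{"xyz":[0,0,-0.3],"turn":[0,0,0],"gripper":-1},{"xyz":[0,0,-0.6],"turn":[0,0,0],"gripper":-1},{"xyz":[0,0,-0.8],"turn":[0,0,0],"gripper":-1},{"xyz":[0,0,-0.8],"turn":[0,0,0],"gripper":-1},{"xyz":[0,0,-0.6],"turn":[0,0,0],"gripper":-1},{"xyz":[0,0,-0.3],"turn":[0,0,0],"gripper":-1},{"xyz":[0,0,0],"turn":[0,0,0],"gripper":-1},{"xyz":[0,0,0],"turn":[0,0,0],"gripper":-1}]}}

```text
time_s: 6.93
position: [0.4051, 0.2985, 0.1616]
tool_rot: [[0.57, 0.822, -0.002], [0.822, -0.57, -0.0], [-0.001, -0.001, -1.0]]
ft_force: [-0.7, -0.6, -6.1]
grip_width: 0.0207
```

Run:
```python
from h import *
print(env.observe()["ft_force"],env.observe()["wrist_torque"],env.observe()["grip_width"])
t,d=snap("top","top1");s,_=snap("side","side1")
p=np.array([.45,.27,.15]);a=proj("top",p).astype(int);b=proj("side",p).astype(int);print(a,b)
cv2.imwrite("pics/c3.png",np.hstack([cv2.resize(i[max(v-50,0):max(v-50,0)+100,max(u-50,0):max(u-50,0)+100,::-1],(400,400),interpolation=cv2.INTER_CUBIC) for i,(u,v) in((t,a),(s,b))]))
```

```text
[-0.72947923 -0.57059587 -6.08194455] [ 0.19601436  0.3224332  -0.06178373] 0.020724097153169408
[181 210] [209 243]
```

View pics/c3.png

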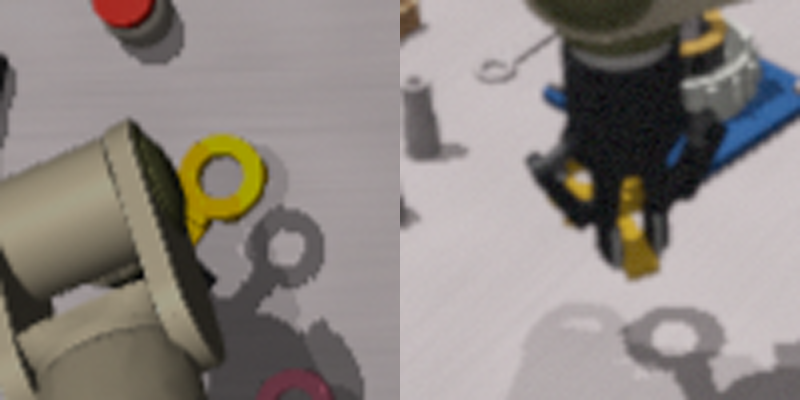

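The plate is held: ring at crop (220,175), handle in the jaws. I'll measure its tilt and the hole relative to the TCP.

Run:
```python
from h import *
t,td=load("top1");T=env.observe()["position"];R=env.observe()["tool_rot"]
m=win(mask(t,*YEL),170,210,180,225)
P=cloud("top",td,cv2.erode(m.astype(np.uint8),np.ones((3,3)))>0);L=(P-T)@R;L=L[(L[:,1]>.04)&(L[:,1]<.125)]
A=np.c_[L[:,:2],np.ones(len(L))];c=np.linalg.lstsq(A,L[:,2],rcond=None)[0]
print("n",len(L),"tilt deg",np.degrees(np.arctan(c[:2])),"median z world",T[2]-np.median(L[:,2]), "z at hole",T[2]-(c@[0,.08,1]))
cs,h=cv2.findContours(m.astype(np.uint8),cv2.RETR_CCOMP,cv2.CHAIN_APPROX_NONE)
zt=T[2]+.029-.0225
for i,q in enumerate(cs):
    if h[0][i][3]>=0 and len(q)>8:
        e=cv2.fitEllipse(q);w=onz("top",e[0],zt-.005);print("hole",e,w.round(4),"tool",((w-T)@R).round(4))
q=max(cs,key=len)[:,0];X=np.array([onz("top",p,zt) for p in q]);l=(X-T)@R;k=l[:,1]>.07
A=np.c_[2*l[k,:2],np.ones(k.sum())];x=np.linalg.lstsq(A,(l[k,:2]**2).sum(1),rcond=None)[0];print("outer circle tool xy",x[:2],"r",np.sqrt(x[2]+x[:2]@x[:2]))
# drum rim for axis: ellipse of teeth-> bright non-blue region in base
t0,_=load("top0");b=win(mask(t0,(100,120,40),(125,255,255)),235,305,140,215).astype(np.uint8)
hull=np.zeros_like(b);cv2.fillConvexPoly(hull,cv2.convexHull(np.argwhere(b)[:,::-1].astype(np.int32)),1)
g=((hull>0)&(t0.max(2)>110)&(t0.max(2).astype(int)-t0.min(2)<60)).astype(np.uint8)
v,u=np.nonzero(g);X=np.array([onz("top",p,.062)[:2] for p in np.c_[u,v]]);c0=np.array([.588,-.03])
for _ in range(6):
    r=np.hypot(*(X-c0).T);k=(r>.045)&(r<.068);th=np.arctan2(*(X[k]-c0).T[::-1])
    A=np.c_[2*X[k],np.ones(k.sum())];x=np.linalg.lstsq(A,(X[k]**2).sum(1),rcond=None)[0];c0=x[:2]
print("rim centre",c0,np.sqrt(x[2]+x[:2]@x[:2]),np.histogram(th,8)[0])
```

```text
n 132 tilt deg [0.59398432 0.29227454] median z world 0.16558801580052926 z at hole 0.16554120130627556
hole ((185.8626708984375, 203.79244995117188), (12.105902671813965, 12.5253324508667), 53.746986389160156) [0.4707 0.2525 0.1622] tool [-0.0002  0.0802 -0.0017]
outer circle tool xy [-0.0016892   0.08026009] r 0.03373112174921544
rim centre [ 0.59475109 -0.02948967] 0.05630461107731054 [58 56 41 17 26 33 57 66]
```

Tilt is under 0.6° and the hole is at tool (0, 80 mm), as it should be. Now I raise the plate and go over the knob.

{"method": "step_arm", "body": {"steps": [{"xyz":[0,0,-0.4],"turn":[0,0,0],"gripper":-1},{"xyz":[0,0,-0.7],"turn":[0,0,0],"gripper":-1},{"xyz":[0,0,-0.8],"turn":[0,0,0],"gripper":-1},{"xyz":[0,0,-0.8],"turn":[0,0,0],"gripper":-1},{"xyz":[-0.092,0.146,-0.6],"turn":[0,0,0],"gripper":-1},{"xyz":[-0.185,0.292,-0.285],"turn":[0,0,0],"gripper":-1},{"xyz":[-0.278,0.438,0],"turn":[0,0,0],"gripper":-1},{"xyz":[-0.37,0.585,0],"turn":[0,0,0],"gripper":-1},{"xyz":[-0.37,0.585,0],"turn":[0,0,0],"gripper":-1},{"xyz":[-0.37,0.585,0],"turn":[0,0,0],"gripper":-1},{"xyz":[-0.37,0.585,0],"turn":[0,0,0],"gripper":-1},{"xyz":[-0.37,0.585,0],"turn":[0,0,0],"gripper":-1},{"xyz":[-0.37,0.585,0],"turn":[0,0,0],"gripper":-1},{"xyz":[-0.37,0.585,0],"turn":[0,0,0],"gripper":-1},{"xyz":[-0.37,0.585,0],"turn":[0,0,0],"gripper":-1},{"xyz":[-0.278,0.438,0],"turn":[0,0,0],"gripper":-1},{"xyz":[-0.185,0.292,0],"turn":[0,0,0],"gripper":-1},{"xyz":[-0.092,0.146,0],"turn":[0,0,0],"gripper":-1},{"xyz":[0,0,0],"turn":[0,0,0],"gripper":-1},{"xyz":[0,0,0],"turn":[0,0,0],"gripper":-1}]}}

```text
time_s: 8.7
position: [0.5242, 0.019, 0.3052]
tool_rot: [[0.569, 0.822, -0.001], [0.822, -0.569, 0.001], [-0.0, -0.002, -1.0]]
ft_force: [-0.2, -0.0, -5.1]
grip_width: 0.0205
```

```bash
cat > see.py <<'E'
import sys
from h import *
tag=sys.argv[1];st=env.observe();T,R=st["position"],st["tool_rot"];hole=T+R@[0,.08,0];ph=hole-[0,0,.0035]
print("t",st["time_s"],"T",T.round(4),"hole",hole.round(4),"F",st["ft_force"].round(1),"M",st["wrist_torque"].round(2),"w",round(st["grip_width"],4))
o=[]
for n in("top","side"):
    im,d=snap(n,n+tag);u,v=np.maximum(proj(n,ph).astype(int),45);print(n,"hole px pred",proj(n,hole+[0,0,.0065]).round(2),"crop origin",u-40,v-45)
    m=win(red(im),u-25,u+25,v-45,v+45)
    if m.any(): print(" red",cen(m))
    if n=="top":
        y=win(mask(im,*YEL),u-25,u+25,v-25,v+25);cs,_=cv2.findContours(y.astype(np.uint8),cv2.RETR_EXTERNAL,cv2.CHAIN_APPROX_NONE);q=max(cs,key=len)[:,0]
        l=np.array([(onz("top",p,T[2]+.0065)-T)@R for p in q]);k=l[:,1]>.06;x=np.linalg.lstsq(np.c_[2*l[k,:2],np.ones(k.sum())],(l[k,:2]**2).sum(1),rcond=None)[0];print(" ring tool xy",x[:2].round(4),np.sqrt(x[2]+x[:2]@x[:2]).round(4))
    o.append(cv2.resize(im[v-45:v+45,u-40:u+40,::-1],None,fx=5,fy=5,interpolation=cv2.INTER_CUBIC))
cv2.imwrite(f"pics/s{tag}.png",np.hstack(o))
E
python3 see.py 2
```

```text
t 8.7 T [0.5242 0.019  0.3052] hole [ 0.59   -0.0265  0.3051] F [-0.2 -0.  -5.1] M [ 0.21  0.26 -0.06] w 0.0205
top hole px pred [269.56 154.07] crop origin 229 110
 ring tool xy [0. 0.] 0.0
side hole px pred [225.82 138.81] crop origin 185 96
 red (array([227., 157.]), 22)
```

View pics/s2.png

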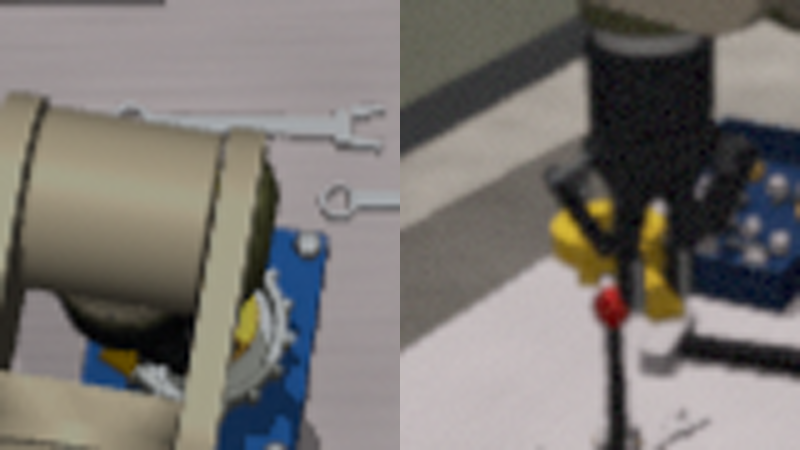

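The side view shows the plate above the knob (knob at crop (612,307), ring around (605,235)). The wrist hides the top view, so I'll lower by force in small portions.

{"method": "step_arm", "body": {"steps": [{"xyz":[-0.033,0.032,0.15],"turn":[0,0,0],"gripper":-1},{"xyz":[0,0,0.2],"turn":[0,0,0],"gripper":-1},{"xyz":[0,0,0.2],"turn":[0,0,0],"gripper":-1},{"xyz":[0,0,0.2],"turn":[0,0,0],"gripper":-1},{"xyz":[0,0,0.2],"turn":[0,0,0],"gripper":-1},{"xyz":[0,0,0],"turn":[0,0,0],"gripper":-1}]}}

```text
time_s: 9.3
position: [0.5241, 0.0168, 0.2655]
tool_rot: [[0.569, 0.822, -0.004], [0.822, -0.569, 0.001], [-0.002, -0.004, -1.0]]
ft_force: [-0.0, -0.5, -4.7]
grip_width: 0.0205
```

{"method": "step_arm", "body": {"steps": [{"xyz":[0,0,0.2],"turn":[0,0,0],"gripper":-1},{"xyz":[0,0,0.2],"turn":[0,0,0],"gripper":-1},{"xyz":[0,0,0.2],"turn":[0,0,0],"gripper":-1},{"xyz":[0,0,0.2],"turn":[0,0,0],"gripper":-1},{"xyz":[0,0,0.2],"turn":[0,0,0],"gripper":-1},{"xyz":[0,0,0.15],"turn":[0,0,0],"gripper":-1},{"xyz":[0,0,0],"turn":[0,0,0],"gripper":-1}]}}

```text
time_s: 9.88
position: [0.5243, 0.0166, 0.2202]
tool_rot: [[0.569, 0.822, -0.003], [0.822, -0.569, 0.001], [-0.001, -0.002, -1.0]]
ft_force: [-0.6, -0.9, -5.8]
grip_width: 0.0206
```

```bash
python3 see.py 3
```

```text
t 9.8833 T [0.5243 0.0166 0.2202] hole [ 0.5901 -0.0289  0.22  ] F [-0.6 -0.9 -5.8] M [ 0.25  0.26 -0.02] w 0.0206
top hole px pred [269.69 161.86] crop origin 229 117
 ring tool xy [0. 0.] 0.0
side hole px pred [227.07 162.09] crop origin 187 119
 red (array([225.11111111, 157.66666667]), 9)
```

View pics/s3.png

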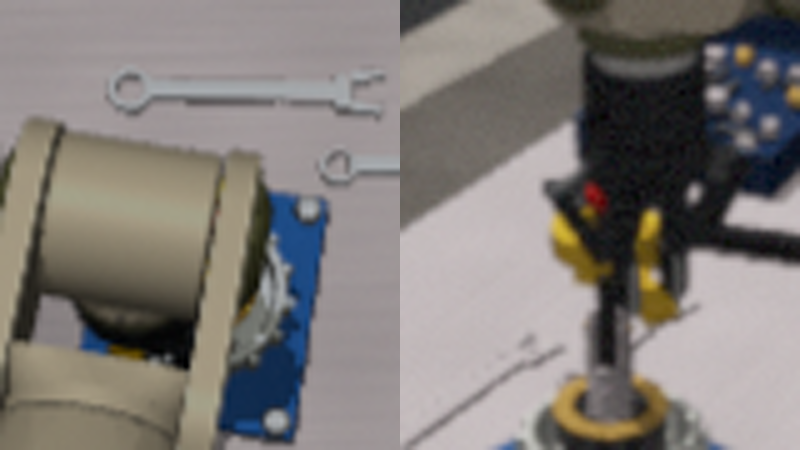

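The knob is through the hole without contact. I'll shift to the axis and go on down.

{"method": "step_arm", "body": {"steps": [{"xyz":[-0.048,0.005,0.1],"turn":[0,0,0],"gripper":-1},{"xyz":[0,0,0.2],"turn":[0,0,0],"gripper":-1},{"xyz":[0,0,0.2],"turn":[0,0,0],"gripper":-1},{"xyz":[0,0,0.2],"turn":[0,0,0],"gripper":-1},{"xyz":[0,0,0.2],"turn":[0,0,0],"gripper":-1},{"xyz":[0,0,0.2],"turn":[0,0,0],"gripper":-1},{"xyz":[0,0,0.1],"turn":[0,0,0],"gripper":-1},{"xyz":[0,0,0],"turn":[0,0,0],"gripper":-1}]}}

```text
time_s: 10.65
position: [0.5235, 0.015, 0.1725]
tool_rot: [[0.569, 0.822, -0.002], [0.822, -0.569, 0.0], [-0.001, -0.002, -1.0]]
ft_force: [-0.2, 0.6, -4.6]
grip_width: 0.0201
```

{"method": "step_arm", "body": {"steps": [{"xyz":[0,0,0.06],"turn":[0,0,0],"gripper":-1},{"xyz":[0,0,0.06],"turn":[0,0,0],"gripper":-1},{"xyz":[0,0,0.06],"turn":[0,0,0],"gripper":-1},{"xyz":[0,0,0.06],"turn":[0,0,0],"gripper":-1},{"xyz":[0,0,0],"turn":[0,0,0],"gripper":-1}]}}

```text
time_s: 11.07
position: [0.5237, 0.0149, 0.1637]
tool_rot: [[0.569, 0.822, -0.001], [0.822, -0.569, 0.0], [-0.0, -0.001, -1.0]]
ft_force: [-0.8, -0.9, -5.7]
grip_width: 0.0207
```

{"method": "step_arm", "body": {"steps": [{"xyz":[0,0,0.07],"turn":[0,0,0],"gripper":-1},{"xyz":[0,0,0.07],"turn":[0,0,0],"gripper":-1},{"xyz":[0,0,0.07],"turn":[0,0,0],"gripper":-1},{"xyz":[0,0,0],"turn":[0,0,0],"gripper":-1}]}}

```text
time_s: 11.4
position: [0.5236, 0.0149, 0.155]
tool_rot: [[0.569, 0.822, -0.001], [0.822, -0.569, 0.0], [-0.0, -0.001, -1.0]]
ft_force: [-0.2, 0.1, -5.6]
grip_width: 0.0206
```

{"method": "step_arm", "body": {"steps": [{"xyz":[0,0,0.07],"turn":[0,0,0],"gripper":-1},{"xyz":[0,0,0.07],"turn":[0,0,0],"gripper":-1},{"xyz":[0,0,0.07],"turn":[0,0,0],"gripper":-1},{"xyz":[0,0,0],"turn":[0,0,0],"gripper":-1}]}}

```text
time_s: 11.73
position: [0.5236, 0.0149, 0.1467]
tool_rot: [[0.569, 0.822, -0.001], [0.822, -0.569, 0.0], [-0.0, -0.001, -1.0]]
ft_force: [0.2, 0.6, -5.7]
grip_width: 0.0202
```

{"method": "step_arm", "body": {"steps": [{"xyz":[0,0,0.1],"turn":[0,0,0],"gripper":-1},{"xyz":[0,0,0.1],"turn":[0,0,0],"gripper":-1},{"xyz":[0,0,0.1],"turn":[0,0,0],"gripper":-1},{"xyz":[0,0,0.1],"turn":[0,0,0],"gripper":-1},{"xyz":[0,0,0],"turn":[0,0,0],"gripper":-1}]}}

```text
time_s: 12.15
position: [0.5235, 0.0149, 0.1303]
tool_rot: [[0.569, 0.822, -0.002], [0.822, -0.569, 0.0], [-0.001, -0.002, -1.0]]
ft_force: [0.0, 0.3, -5.5]
grip_width: 0.0208
```

{"method": "step_arm", "body": {"steps": [{"xyz":[0,0,0.1],"turn":[0,0,0],"gripper":-1},{"xyz":[0,0,0.1],"turn":[0,0,0],"gripper":-1},{"xyz":[0,0,0.1],"turn":[0,0,0],"gripper":-1},{"xyz":[0,0,0.1],"turn":[0,0,0],"gripper":-1},{"xyz":[0,0,0],"turn":[0,0,0],"gripper":-1}]}}

```text
time_s: 12.57
position: [0.5235, 0.015, 0.1144]
tool_rot: [[0.569, 0.822, -0.002], [0.822, -0.569, 0.0], [-0.001, -0.002, -1.0]]
ft_force: [-1.1, 0.0, -6.0]
grip_width: 0.0201
```

Contact is expected at TCP z ≈ 0.1045.

{"method": "step_arm", "body": {"steps": [{"xyz":[0,0,0.06],"turn":[0,0,0],"gripper":-1},{"xyz":[0,0,0.06],"turn":[0,0,0],"gripper":-1},{"xyz":[0,0,0.06],"turn":[0,0,0],"gripper":-1},{"xyz":[0,0,0.03],"turn":[0,0,0],"gripper":-1},{"xyz":[0,0,0],"turn":[0,0,0],"gripper":-1}]}}

```text
time_s: 12.98
position: [0.5239, 0.0149, 0.1068]
tool_rot: [[0.569, 0.822, 0.0], [0.822, -0.569, 0.0], [0.0, 0.0, -1.0]]
ft_force: [-0.7, 0.2, -3.1]
grip_width: 0.0202
```

{"method": "step_arm", "body": {"steps": [{"xyz":[0,0,0.02],"turn":[0,0,0],"gripper":-1},{"xyz":[0,0,0.02],"turn":[0,0,0],"gripper":-1},{"xyz":[0,0,0],"turn":[0,0,0],"gripper":-1}]}}

```text
time_s: 13.23
position: [0.524, 0.0149, 0.1057]
tool_rot: [[0.569, 0.822, 0.001], [0.822, -0.569, -0.0], [0.0, 0.001, -1.0]]
ft_force: [-1.8, 1.2, 0.2]
grip_width: 0.0204
```

Contact: the weight has gone onto the retainer at TCP z 0.1057. Release.

{"method": "step_arm", "body": {"steps": [{"xyz":[0,0,0.02],"turn":[0,0,0],"gripper":-1},{"xyz":[0,0,0],"turn":[0,0,0],"gripper":-0.3},{"xyz":[0,0,0],"turn":[0,0,0],"gripper":0},{"xyz":[0,0,0],"turn":[0,0,0],"gripper":0.1},{"xyz":[0,0,0],"turn":[0,0,0],"gripper":0.1},{"xyz":[0,0,0],"turn":[0,0,0],"gripper":0.1}], "squeeze": 30}}

```text
time_s: 13.73
position: [0.5241, 0.0148, 0.1046]
tool_rot: [[0.569, 0.822, 0.0], [0.822, -0.569, -0.0], [0.0, 0.0, -1.0]]
ft_force: [-0.2, 0.5, -0.4]
grip_width: 0.0471
```

{"method": "step_arm", "body": {"steps": [{"xyz":[0,0,-0.2],"turn":[0,0,0],"gripper":0.1},{"xyz":[0,0,-0.5],"turn":[0,0,0],"gripper":0.1},{"xyz":[0,0,-0.8],"turn":[0,0,0],"gripper":0.1},{"xyz":[0,0,-0.9],"turn":[0,0,0],"gripper":0.1},{"xyz":[0,0,-0.9],"turn":[0,0,0],"gripper":0.1},{"xyz":[0,0,-0.9],"turn":[0,0,0],"gripper":0.1},{"xyz":[0,-0.6,-0.7],"turn":[0,0,0],"gripper":0.1},{"xyz":[0,-0.8,-0.5],"turn":[0,0,0],"gripper":0.1},{"xyz":[0,-0.8,0],"turn":[0,0,0],"gripper":0.1},{"xyz":[0,-0.8,0],"turn":[0,0,0],"gripper":0.1},{"xyz":[0,-0.8,0],"turn":[0,0,0],"gripper":0.1},{"xyz":[0,0,0],"turn":[0,0,0],"gripper":0.1}]}}

```text
time_s: 14.73
position: [0.395, 0.1036, 0.3218]
tool_rot: [[0.567, 0.824, 0.001], [0.824, -0.567, 0.001], [0.001, 0.0, -1.0]]
ft_force: [0.1, -0.1, 1.1]
grip_width: 0.0466
```

Run:
```python
from h import *
st=env.observe();print(st["position"],st["q"].round(1))
t,td=snap("top","top4");s,_=snap("side","side4")
a,ka=cen(win(red(t),250,290,140,180));b,kb=cen(win(red(s),210,240,140,175));print("knob",a,ka,b,kb,tri(a,b))
y=win(mask(t,*YEL),235,300,145,205)
P=cloud("top",td,cv2.erode(y.astype(np.uint8),np.ones((3,3)))>0);r=np.hypot(P[:,0]-.59,P[:,1]+.03);k=(r<.04)&(P[:,2]>.09)&(P[:,2]<.13);L=P[k]
c=np.linalg.lstsq(np.c_[L[:,:2],np.ones(len(L))],L[:,2],rcond=None)[0];print(len(L),"top z",np.median(L[:,2]),"tilt",np.degrees(np.arctan(c[:2])))
H=P[(r>.045)&(r<.11)];print("handle",len(H),H.mean(0))
cv2.imwrite("pics/s4.png",np.hstack([cv2.resize(i[v-34:v+34,u-28:u+28,::-1],None,fx=7,fy=7,interpolation=cv2.INTER_CUBIC) for i,u,v in((t,266,170),(s,228,188))]))
```

```text
[0.39498691 0.10364003 0.32179471] [ -2.    4.3  86.    0.   89.6 -57.5]
knob [269.1627907  159.90697674] 43 [227.         156.70833333] 24 (array([ 0.58957596, -0.02720262,  0.24758892]), np.float64(0.0020192695548445247))
107 top z 0.11149718428628175 tilt [-1.13842393  0.25096032]
handle 51 [0.53115316 0.00897428 0.09677209]
```

View pics/s4.png

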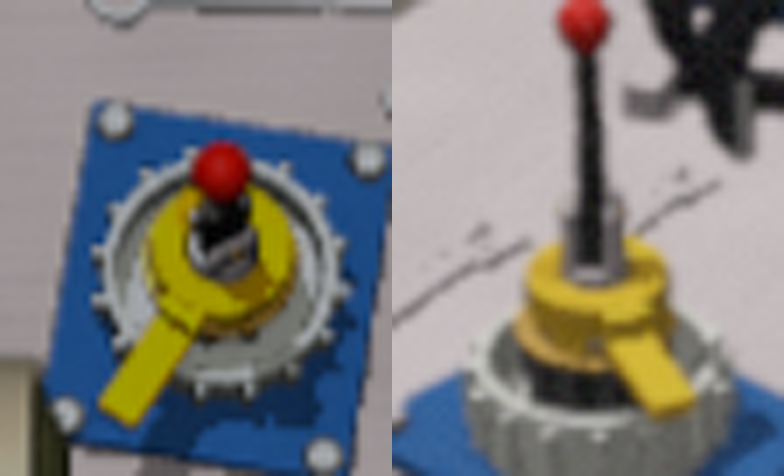

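The plate sits level (top face at 0.1115, nominal 0.111), and the retainer ring is covered. Now over the knob, turning the jaws across the fold plane.

{"method": "step_arm", "body": {"steps": [{"xyz":[0,0.3,0],"turn":[0,0,0],"gripper":0.3},{"xyz":[0,0.7,0],"turn":[0,0,0],"gripper":0.3},{"xyz":[0,0.9,0],"turn":[0,0,0],"gripper":0.3},{"xyz":[0,0.9,0],"turn":[0,0,0],"gripper":0.3},{"xyz":[0.065,0.9,0],"turn":[0,0,0],"gripper":0.3},{"xyz":[0,0.9,0],"turn":[0,0,0],"gripper":0.3},{"xyz":[0,0.8,0],"turn":[0,0,0],"gripper":0.3},{"xyz":[0,0.46,0],"turn":[0,0,0],"gripper":0.3},{"xyz":[0,0,0],"turn":[0,0,1],"gripper":0.3},{"xyz":[0,0,0],"turn":[0,0,1],"gripper":0.3},{"xyz":[0,0,0],"turn":[0,0,1],"gripper":0.3},{"xyz":[0,0,0],"turn":[0,0,1],"gripper":0.3},{"xyz":[0,0,0],"turn":[0,0,1],"gripper":0.3},{"xyz":[0,0,0],"turn":[0,0,0.54],"gripper":0.3},{"xyz":[0,0,0],"turn":[0,0,0],"gripper":0.3}]}}

```text
time_s: 16.08
position: [0.5942, -0.0317, 0.3196]
tool_rot: [[0.868, 0.496, -0.001], [0.496, -0.868, -0.0], [-0.001, -0.0, -1.0]]
ft_force: [0.1, -0.7, -0.2]
grip_width: 0.0554
```

{"method": "step_arm", "body": {"steps": [{"xyz":[-0.044,-0.155,0],"turn":[0,0,0],"gripper":0.3},{"xyz":[0,0,0.3],"turn":[0,0,0],"gripper":0.3},{"xyz":[0,0,0.5],"turn":[0,0,0],"gripper":0.3},{"xyz":[0,0,0.5],"turn":[0,0,0],"gripper":0.3},{"xyz":[0,0,0.3],"turn":[0,0,0],"gripper":0.3},{"xyz":[0,0,0.15],"turn":[0,0,0],"gripper":0.3},{"xyz":[0,0,0],"turn":[0,0,0],"gripper":0.3},{"xyz":[0,0,0],"turn":[0,0,0],"gripper":-0.3},{"xyz":[0,0,0],"turn":[0,0,0],"gripper":-0.7},{"xyz":[0,0,0],"turn":[0,0,0],"gripper":-0.7},{"xyz":[0,0,0],"turn":[0,0,0],"gripper":-0.7},{"xyz":[0,0,0],"turn":[0,0,0],"gripper":-0.7}], "squeeze": 25}}

```text
time_s: 17.08
position: [0.5888, -0.0256, 0.2517]
tool_rot: [[0.867, 0.499, 0.002], [0.499, -0.867, -0.001], [0.001, 0.002, -1.0]]
ft_force: [-0.2, -0.4, 5.8]
grip_width: 0.0261
```

{"method": "step_arm", "body": {"steps": [{"xyz":[0,0.137,0.002],"turn":[0,0,0],"gripper":-0.7},{"xyz":[0,0.137,0.002],"turn":[0,0,0],"gripper":-0.7},{"xyz":[0,0.137,0.016],"turn":[0,0,0],"gripper":-0.7},{"xyz":[0,0.137,0.016],"turn":[0,0,0],"gripper":-0.7}]}}

```text
time_s: 17.42
position: [0.5987, -0.0444, 0.2499]
tool_rot: [[0.867, 0.499, -0.001], [0.499, -0.867, 0.0], [-0.001, -0.001, -1.0]]
ft_force: [-7.6, 0.8, 5.1]
grip_width: 0.0264
```

Run:
```python
from h import *
st=env.observe();print(st["position"],st["ft_force"],st["grip_width"])
s,_=snap("side","side5");b,k=cen(win(red(s),205,250,140,185));print(b,k)
for f in(-50,-60,-70): print(f,proj("side",[.5892+.0179*np.cos(np.radians(f)),-.0306+.0179*np.sin(np.radians(f)),.246]))
```

```text
[ 0.59874542 -0.04444908  0.24991645] [-7.59188504  0.77174583  5.08259687] 0.02644771255111905
[227.81818182 154.03030303] 33
-50 [226.83819385 154.21136835]
-60 [227.78163083 154.18348394]
-70 [228.71346319 154.23082519]
```

The knob folds in the expected direction (about 4.5 N along it). The sideways force shows the true direction is a few degrees nearer −y, so I correct for that and continue the arc.

{"method": "step_arm", "body": {"steps": [{"xyz":[-0.03,0.134,0.03],"turn":[0,0,0.6],"gripper":-0.7},{"xyz":[-0.03,0.134,0.03],"turn":[0,0,0.6],"gripper":-0.7},{"xyz":[0,0.13,0.044],"turn":[0,0,0],"gripper":-0.7},{"xyz":[0,0.13,0.044],"turn":[0,0,0],"gripper":-0.7}]}}

```text
time_s: 17.8
position: [0.6068, -0.0645, 0.2437]
tool_rot: [[0.91, 0.414, 0.001], [0.414, -0.91, 0.0], [0.001, 0.0, -1.0]]
ft_force: [-1.8, 1.2, 4.1]
grip_width: 0.0261
```

{"method": "step_arm", "body": {"steps": [{"xyz":[-0.01,0.125,0.058],"turn":[0,0,0],"gripper":-0.7},{"xyz":[0,0.125,0.058],"turn":[0,0,0],"gripper":-0.7},{"xyz":[0,0.118,0.07],"turn":[0,0,0],"gripper":-0.7},{"xyz":[0,0.118,0.07],"turn":[0,0,0],"gripper":-0.7},{"xyz":[0,0.11,0.082],"turn":[0,0,0],"gripper":-0.7},{"xyz":[0,0.11,0.082],"turn":[0,0,0],"gripper":-0.7},{"xyz":[0,0.1,0.093],"turn":[0,0,0],"gripper":-0.7},{"xyz":[0,0.1,0.093],"turn":[0,0,0],"gripper":-0.7}]}}

```text
time_s: 18.47
position: [0.6221, -0.0982, 0.2195]
tool_rot: [[0.91, 0.414, 0.003], [0.414, -0.91, -0.001], [0.002, 0.002, -1.0]]
ft_force: [0.6, 1.1, 5.0]
grip_width: 0.0264
```

{"method": "step_arm", "body": {"steps": [{"xyz":[0,0.09,0.104],"turn":[0,0,0],"gripper":-0.7},{"xyz":[0,0.09,0.104],"turn":[0,0,0],"gripper":-0.7},{"xyz":[0,0.079,0.112],"turn":[0,0,0],"gripper":-0.7},{"xyz":[0,0.079,0.112],"turn":[0,0,0],"gripper":-0.7},{"xyz":[0,0.067,0.12],"turn":[0,0,0],"gripper":-0.7},{"xyz":[0,0.067,0.12],"turn":[0,0,0],"gripper":-0.7},{"xyz":[0,0.054,0.126],"turn":[0,0,0],"gripper":-0.7},{"xyz":[0,0.054,0.126],"turn":[0,0,0],"gripper":-0.7}]}}

```text
time_s: 19.13
position: [0.6319, -0.1197, 0.1825]
tool_rot: [[0.91, 0.414, 0.003], [0.414, -0.91, -0.002], [0.002, 0.003, -1.0]]
ft_force: [2.3, -1.0, 4.5]
grip_width: 0.0266
```

{"method": "step_arm", "body": {"steps": [{"xyz":[0,0.04,0.131],"turn":[0,0,0],"gripper":-0.7},{"xyz":[0,0.04,0.131],"turn":[0,0,0],"gripper":-0.7},{"xyz":[0,0.026,0.135],"turn":[0,0,0],"gripper":-0.7},{"xyz":[0,0.026,0.135],"turn":[0,0,0],"gripper":-0.7},{"xyz":[0,0.012,0.137],"turn":[0,0,0],"gripper":-0.7},{"xyz":[0,0.012,0.1],"turn":[0,0,0],"gripper":-0.7},{"xyz":[0,0,0],"turn":[0,0,0],"gripper":-0.7}]}}

```text
time_s: 19.72
position: [0.6337, -0.1249, 0.15]
tool_rot: [[0.911, 0.413, -0.0], [0.413, -0.911, -0.0], [-0.0, 0.0, -1.0]]
ft_force: [4.8, -3.8, -1.7]
grip_width: 0.0267
```

{"method": "step_arm", "body": {"steps": [{"xyz":[0,0.03,0.06],"turn":[0,0,0],"gripper":-0.7},{"xyz":[0,0,0.04],"turn":[0,0,0],"gripper":-0.7},{"xyz":[0,0,0],"turn":[0,0,0],"gripper":-0.7}]}}

```text
time_s: 19.97
position: [0.6339, -0.1254, 0.1465]
tool_rot: [[0.911, 0.413, -0.001], [0.413, -0.911, 0.0], [-0.001, -0.001, -1.0]]
ft_force: [2.5, 0.1, -0.8]
grip_width: 0.026
```

Run:
```python
from h import *
st=env.observe();print(st["position"],st["ft_force"],st["grip_width"],st["q"].round(1))
s,_=snap("side","side6");t,_=snap("top","top6")
a=proj("side",[.61,-.08,.15]).astype(int);b=proj("top",[.61,-.08,.15]).astype(int)
cv2.imwrite("pics/s6.png",np.hstack([cv2.resize(i[v-40:v+40,u-40:u+40,::-1],None,fx=5,fy=5,interpolation=cv2.INTER_CUBIC) for i,(u,v) in((t,b),(s,a))]))
```

```text
[ 0.63385176 -0.12538868  0.14648899] [ 2.52858837  0.11490914 -0.81351523] 0.02599299595615521 [-21.7  36.1  66.8   0.   77.1 -46.1]
```

View pics/s6.png

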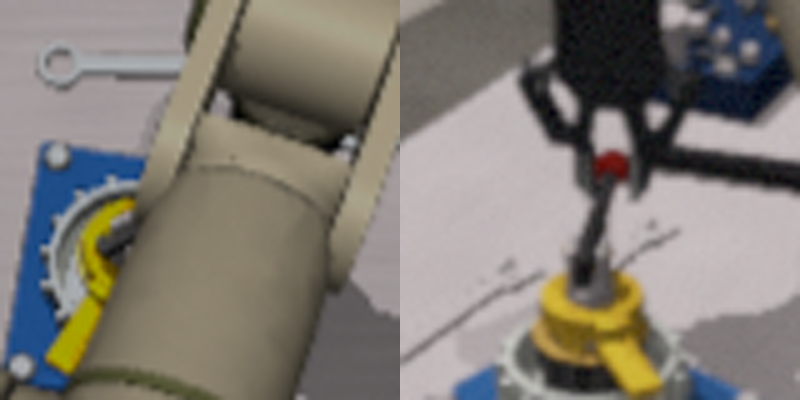

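The side view shows the knob in the jaws at crop (612,165), with the crank running away from the camera. I'll check the knob's pixel against level at the stop, and the force while pressing on.

Run:
```python
from h import *
s,_=load("side6");b,k=cen(win(red(s),205,260,120,190));print(b,k)
p=env.observe()["position"]
for z in(.140,.1465,.153): print(z,proj("side",[p[0],p[1],z]).round(2))
for r in(.1,.105,.11): print(r,proj("side",[.5892+r*.43,-.0306-r*.903,.1466]).round(2))
```

```text
[233.         166.15384615] 13
0.14 [232.82 169.49]
0.1465 [232.78 167.91]
0.153 [232.73 166.33]
0.1 [232.46 168.51]
0.105 [232.65 167.84]
0.11 [232.85 167.17]
```

{"method": "step_arm", "body": {"steps": [{"xyz":[0,0,0.05],"turn":[0,0,0],"gripper":-0.7},{"xyz":[0,0,0.05],"turn":[0,0,0],"gripper":-0.7},{"xyz":[0,0,0],"turn":[0,0,0],"gripper":-0.7}]}}

```text
time_s: 20.32
position: [0.6339, -0.1255, 0.1429]
tool_rot: [[0.911, 0.413, -0.0], [0.413, -0.911, 0.0], [-0.0, -0.0, -1.0]]
ft_force: [1.3, -0.6, 0.6]
grip_width: 0.0263
```

{"method": "step_arm", "body": {"steps": [{"xyz":[0,0,0.05],"turn":[0,0,0],"gripper":-0.7},{"xyz":[0,0,0.05],"turn":[0,0,0],"gripper":-0.7},{"xyz":[0,0,0],"turn":[0,0,0],"gripper":-0.7}]}}

```text
time_s: 20.57
position: [0.6343, -0.1257, 0.1409]
tool_rot: [[0.911, 0.413, 0.002], [0.413, -0.911, -0.001], [0.002, 0.002, -1.0]]
ft_force: [-2.0, 0.6, 12.6]
grip_width: 0.0263
```

Run:
```python
from h import *
st=env.observe();print(st["position"],st["ft_force"])
s,_=snap("side","side7");b,k=cen(win(red(s),205,260,120,190));print(b,k)
```

```text
[ 0.63431113 -0.12574649  0.14093425] [-2.03471704  0.63201541 12.57283827]
[233.14285714 167.28571429] 14
```

The stop is reached (12.6 N downward): the crank is out level. I back off slightly and start winding, with the tool turning along.

{"method": "step_arm", "body": {"steps": [{"xyz":[0,0,-0.02],"turn":[0,0,0],"gripper":-0.7},{"xyz":[-0.06,-0.001,0.002],"turn":[0,0,0.3],"gripper":-0.7},{"xyz":[-0.126,-0.003,0.005],"turn":[0,0,0.6],"gripper":-0.7},{"xyz":[-0.126,-0.003,0.005],"turn":[0,0,0.6],"gripper":-0.7},{"xyz":[-0.126,-0.003,0.005],"turn":[0,0,0.6],"gripper":-0.7},{"xyz":[-0.126,-0.003,0.005],"turn":[0,0,0.6],"gripper":-0.7},{"xyz":[-0.126,-0.003,0.005],"turn":[0,0,0.6],"gripper":-0.7},{"xyz":[-0.126,-0.003,0.005],"turn":[0,0,0.6],"gripper":-0.7}]}}

```text
time_s: 21.28
position: [0.6028, -0.1343, 0.1399]
tool_rot: [[0.994, 0.111, 0.002], [0.111, -0.994, -0.001], [0.002, 0.001, -1.0]]
ft_force: [0.2, -0.9, 9.3]
grip_width: 0.0261
```

```bash
cat > st.py <<'E'
from h import *
st=env.observe();p=st["position"];R=st["tool_rot"];C=np.array([.5892,-.0306]);r=p[:2]-C
y=R[:2,1]
print("t",round(st["time_s"],2),"pos",p.round(4),"r",np.hypot(*r).round(4),"ang",np.degrees(np.arctan2(r[1],r[0])).round(1),"ytool",np.degrees(np.arctan2(y[1],y[0])).round(1),"Ftool",(R.T@st["ft_force"]).round(1),"w",st["grip_width"].round(4),"q1,q6",st["q"][[0,5]].round(1))
E
python3 st.py
```

```text
Traceback (most recent call last):
  File "st.py", line 4, in <module>
    print("t",round(st["time_s"],2),"pos",p.round(4),"r",np.hypot(*r).round(4),"ang",np.degrees(np.arctan2(r[1],r[0])).round(1),"ytool",np.degrees(np.arctan2(y[1],y[0])).round(1),"Ftool",(R.T@st["ft_force"]).round(1),"w",st["grip_width"].round(4),"q1,q6",st["q"][[0,5]].round(1))
                                                                                                                                                                                                                             ^^^^^^^^^^^^^^^^^^^^^^
AttributeError: 'float' object has no attribute 'round'
```

```bash
sed -i 's/st\["grip_width"\].round(4)/round(st["grip_width"],4)/' st.py; python3 st.py
```

```text
t 21.28 pos [ 0.6028 -0.1343  0.1399] r 0.1046 ang -82.5 ytool -83.6 Ftool [ 0.1  1.  -9.3] w 0.0261 q1,q6 [-23.5 -29.9]
```

{"method": "step_arm", "body": {"steps": [{"xyz":[-0.126,-0.003,0.004],"turn":[0,0,0.6],"gripper":-0.7},{"xyz":[-0.147,-0.004,0.004],"turn":[0,0,0.7],"gripper":-0.7},{"xyz":[-0.147,-0.004,0.004],"turn":[0,0,0.7],"gripper":-0.7},{"xyz":[-0.147,-0.004,0.004],"turn":[0,0,0.7],"gripper":-0.7},{"xyz":[-0.147,-0.004,0.004],"turn":[0,0,0.7],"gripper":-0.7},{"xyz":[-0.147,-0.004,0.004],"turn":[0,0,0.7],"gripper":-0.7},{"xyz":[-0.147,-0.004,0.004],"turn":[0,0,0.7],"gripper":-0.7},{"xyz":[-0.147,-0.004,0.004],"turn":[0,0,0.7],"gripper":-0.7},{"xyz":[-0.147,-0.004,0.004],"turn":[0,0,0.7],"gripper":-0.7},{"xyz":[-0.147,-0.004,0.004],"turn":[0,0,0.7],"gripper":-0.7}]}}

```text
time_s: 22.12
position: [0.5461, -0.1251, 0.1379]
tool_rot: [[0.904, -0.427, 0.001], [-0.427, -0.904, -0.001], [0.002, 0.0, -1.0]]
ft_force: [0.8, -1.3, 6.8]
grip_width: 0.0262
```

```bash
python3 st.py
```

```text
t 22.12 pos [ 0.5461 -0.1251  0.1379] r 0.1039 ang -114.5 ytool -115.3 Ftool [ 1.3  0.8 -6.8] w 0.0262 q1,q6 [-25.    0.3]
```

{"method": "step_arm", "body": {"steps": [{"xyz":[-0.147,-0.003,0.005],"turn":[0,0,0.7],"gripper":-0.7},{"xyz":[-0.147,-0.003,0.005],"turn":[0,0,0.7],"gripper":-0.7},{"xyz":[-0.147,-0.003,0.005],"turn":[0,0,0.7],"gripper":-0.7},{"xyz":[-0.147,-0.003,0.005],"turn":[0,0,0.7],"gripper":-0.7},{"xyz":[-0.147,-0.003,0.005],"turn":[0,0,0.7],"gripper":-0.7},{"xyz":[-0.147,-0.003,0.005],"turn":[0,0,0.7],"gripper":-0.7},{"xyz":[-0.147,-0.003,0.005],"turn":[0,0,0.7],"gripper":-0.7},{"xyz":[-0.147,-0.003,0.005],"turn":[0,0,0.7],"gripper":-0.7},{"xyz":[-0.147,-0.003,0.005],"turn":[0,0,0.7],"gripper":-0.7},{"xyz":[-0.147,-0.003,0.005],"turn":[0,0,0.7],"gripper":-0.7},{"xyz":[-0.147,-0.003,0.005],"turn":[0,0,0.7],"gripper":-0.7},{"xyz":[-0.147,-0.003,0.005],"turn":[0,0,0.7],"gripper":-0.7},{"xyz":[-0.147,-0.003,0.005],"turn":[0,0,0.7],"gripper":-0.7},{"xyz":[-0.147,-0.003,0.005],"turn":[0,0,0.7],"gripper":-0.7},{"xyz":[-0.147,-0.003,0.005],"turn":[0,0,0.7],"gripper":-0.7},{"xyz":[-0.147,-0.003,0.005],"turn":[0,0,0.7],"gripper":-0.7},{"xyz":[-0.147,-0.003,0.005],"turn":[0,0,0.7],"gripper":-0.7},{"xyz":[-0.147,-0.003,0.005],"turn":[0,0,0.7],"gripper":-0.7},{"xyz":[-0.147,-0.003,0.005],"turn":[0,0,0.7],"gripper":-0.7},{"xyz":[-0.147,-0.003,0.005],"turn":[0,0,0.7],"gripper":-0.7}]}}

```text
time_s: 23.78
position: [0.4851, -0.0313, 0.1336]
tool_rot: [[0.01, -1.0, 0.001], [-1.0, -0.01, -0.0], [0.0, -0.001, -1.0]]
ft_force: [1.3, -1.3, 5.8]
grip_width: 0.026
```

```bash
python3 st.py
```

```text
t 23.78 pos [ 0.4851 -0.0313  0.1336] r 0.1041 ang -179.6 ytool -179.4 Ftool [ 1.3 -1.3 -5.8] w 0.026 q1,q6 [-17.7  71.7]
```

{"method": "step_arm", "body": {"steps": [{"xyz":[-0.147,-0.003,0.005],"turn":[0,0,0.7],"gripper":-0.7},{"xyz":[-0.147,-0.003,0.005],"turn":[0,0,0.7],"gripper":-0.7},{"xyz":[-0.147,-0.003,0.005],"turn":[0,0,0.7],"gripper":-0.7},{"xyz":[-0.147,-0.003,0.005],"turn":[0,0,0.7],"gripper":-0.7},{"xyz":[-0.147,-0.003,0.005],"turn":[0,0,0.7],"gripper":-0.7},{"xyz":[-0.147,-0.003,0.005],"turn":[0,0,0.7],"gripper":-0.7},{"xyz":[-0.147,-0.003,0.005],"turn":[0,0,0.7],"gripper":-0.7},{"xyz":[-0.147,-0.003,0.005],"turn":[0,0,0.7],"gripper":-0.7},{"xyz":[-0.147,-0.003,0.005],"turn":[0,0,0.7],"gripper":-0.7},{"xyz":[-0.147,-0.003,0.005],"turn":[0,0,0.7],"gripper":-0.7},{"xyz":[-0.147,-0.003,0.005],"turn":[0,0,0.7],"gripper":-0.7},{"xyz":[-0.147,-0.003,0.005],"turn":[0,0,0.7],"gripper":-0.7},{"xyz":[-0.147,-0.003,0.005],"turn":[0,0,0.7],"gripper":-0.7},{"xyz":[-0.147,-0.003,0.005],"turn":[0,0,0.7],"gripper":-0.7},{"xyz":[-0.147,-0.003,0.005],"turn":[0,0,0.7],"gripper":-0.7},{"xyz":[-0.147,-0.003,0.005],"turn":[0,0,0.7],"gripper":-0.7},{"xyz":[-0.147,-0.003,0.005],"turn":[0,0,0.7],"gripper":-0.7},{"xyz":[-0.147,-0.003,0.005],"turn":[0,0,0.7],"gripper":-0.7},{"xyz":[-0.147,-0.003,0.005],"turn":[0,0,0.7],"gripper":-0.7},{"xyz":[-0.147,-0.003,0.005],"turn":[0,0,0.7],"gripper":-0.7}]}}

```text
time_s: 25.45
position: [0.5425, 0.0643, 0.1295]
tool_rot: [[-0.895, -0.445, 0.0], [-0.445, 0.895, -0.0], [-0.0, -0.0, -1.0]]
ft_force: [1.3, -0.9, 4.3]
grip_width: 0.0263
```

```bash
python3 st.py
```

```text
t 25.45 pos [0.5425 0.0643 0.1295] r 0.1058 ang 116.2 ytool 116.4 Ftool [-0.7 -1.4 -4.3] w 0.0263 q1,q6 [ -5.7 147.9]
```

Half a turn is done with small forces. Regrip: open, lift, turn back half a turn, and grip a little higher.

{"method": "step_arm", "body": {"steps": [{"xyz":[0,0,0],"turn":[0,0,0],"gripper":0.1},{"xyz":[0,0,0],"turn":[0,0,0],"gripper":0.3},{"xyz":[0,0,-0.1],"turn":[0,0,0],"gripper":0.3},{"xyz":[0,0,-0.4],"turn":[0,0,0],"gripper":0.3},{"xyz":[0,0,-0.5],"turn":[0,0,0],"gripper":0.3},{"xyz":[0,0,-0.2],"turn":[0,0,-0.5],"gripper":0.3},{"xyz":[0,0,0],"turn":[0,0,-1],"gripper":0.3},{"xyz":[0,0,0],"turn":[0,0,-1],"gripper":0.3},{"xyz":[0,0,0],"turn":[0,0,-1],"gripper":0.3},{"xyz":[0,0,0],"turn":[0,0,-1],"gripper":0.3},{"xyz":[0,0,0],"turn":[0,0,-1],"gripper":0.3},{"xyz":[0,0,0],"turn":[0,0,-1],"gripper":0.3},{"xyz":[0,0,0],"turn":[0,0,-1],"gripper":0.3},{"xyz":[0,0,0],"turn":[0,0,-1],"gripper":0.3},{"xyz":[0,0,0],"turn":[0,0,-1],"gripper":0.3},{"xyz":[0,0,0],"turn":[0,0,-1],"gripper":0.3},{"xyz":[0,0,0],"turn":[0,0,-1],"gripper":0.3},{"xyz":[0,0,0],"turn":[0,0,-1],"gripper":0.3},{"xyz":[0,0,0],"turn":[0,0,-1],"gripper":0.3},{"xyz":[0,0,0],"turn":[0,0,-1],"gripper":0.3}]}}

```text
time_s: 27.12
position: [0.5417, 0.064, 0.1771]
tool_rot: [[0.058, -0.998, -0.001], [-0.998, -0.058, 0.0], [-0.0, 0.001, -1.0]]
ft_force: [-0.4, 0.5, -0.1]
grip_width: 0.0556
```

{"method": "step_arm", "body": {"steps": [{"xyz":[0,0,0],"turn":[0,0,-1],"gripper":0.3},{"xyz":[0,0,0],"turn":[0,0,-1],"gripper":0.3},{"xyz":[0,0,0],"turn":[0,0,-1],"gripper":0.3},{"xyz":[0,0,0],"turn":[0,0,-1],"gripper":0.3},{"xyz":[0,0,0],"turn":[0,0,-1],"gripper":0.3},{"xyz":[0,0,0],"turn":[0,0,-1],"gripper":0.3},{"xyz":[0,0,0],"turn":[0,0,-1],"gripper":0.3},{"xyz":[0,0,0],"turn":[0,0,-1],"gripper":0.3},{"xyz":[0,0,0],"turn":[0,0,-1],"gripper":0.3},{"xyz":[0,0,0],"turn":[0,0,-1],"gripper":0.3},{"xyz":[0,0,0],"turn":[0,0,-1],"gripper":0.3},{"xyz":[0,0,0],"turn":[0,0,-1],"gripper":0.3},{"xyz":[0,0,0],"turn":[0,0,-1],"gripper":0.3},{"xyz":[0,0,0],"turn":[0,0,-1],"gripper":0.3},{"xyz":[0,0,0],"turn":[0,0,-1],"gripper":0.3},{"xyz":[0,0,0],"turn":[0,0,-1],"gripper":0.3},{"xyz":[0,0,0],"turn":[0,0,-1],"gripper":0.3},{"xyz":[0,0,0],"turn":[0,0,-1],"gripper":0.3},{"xyz":[0,0,0],"turn":[0,0,-1],"gripper":0.3},{"xyz":[0,0,0],"turn":[0,0,-1],"gripper":0.3}]}}

```text
time_s: 28.78
position: [0.5417, 0.064, 0.1771]
tool_rot: [[0.996, 0.087, -0.001], [0.087, -0.996, 0.0], [-0.001, -0.0, -1.0]]
ft_force: [0.4, 0.9, -0.6]
grip_width: 0.0558
```

{"method": "step_arm", "body": {"steps": [{"xyz":[0,0,0],"turn":[0,0,-1],"gripper":0.3},{"xyz":[0,0,0],"turn":[0,0,-1],"gripper":0.3},{"xyz":[0,0,0],"turn":[0,0,-1],"gripper":0.3},{"xyz":[0,0,0],"turn":[0,0,-0.8],"gripper":0.3},{"xyz":[0,0,0],"turn":[0,0,0],"gripper":0.3}]}}

```text
time_s: 29.2
position: [0.5418, 0.064, 0.1772]
tool_rot: [[0.925, 0.379, -0.001], [0.379, -0.925, 0.0], [-0.001, -0.0, -1.0]]
ft_force: [-1.2, 0.2, -0.5]
grip_width: 0.0553
```

```bash
python3 st.py
```

```text
t 29.2 pos [0.5418 0.064  0.1772] r 0.1058 ang 116.6 ytool -67.7 Ftool [-1.  -0.6  0.5] w 0.0553 q1,q6 [ -5.7 -28. ]
```

{"method": "step_arm", "body": {"steps": [{"xyz":[0,0,0.3],"turn":[0,0,-0.9],"gripper":0.3},{"xyz":[0,0,0.5],"turn":[0,0,0],"gripper":0.3},{"xyz":[0,0,0.2],"turn":[0,0,0],"gripper":0.3},{"xyz":[0,0,0.09],"turn":[0,0,0],"gripper":0},{"xyz":[0,0,0],"turn":[0,0,0],"gripper":-0.7},{"xyz":[0,0,0],"turn":[0,0,0],"gripper":-0.7},{"xyz":[0,0,0],"turn":[0,0,0],"gripper":-0.7},{"xyz":[0,0,0],"turn":[0,0,0],"gripper":-0.7}]}}

```text
time_s: 29.87
position: [0.5425, 0.0642, 0.134]
tool_rot: [[0.897, 0.442, 0.001], [0.442, -0.897, 0.0], [0.001, 0.0, -1.0]]
ft_force: [0.9, 0.6, -2.1]
grip_width: 0.0265
```

{"method": "step_arm", "body": {"steps": [{"xyz":[0.063,0.001,0.002],"turn":[0,0,0.3],"gripper":-0.7},{"xyz":[0.126,0.003,0.004],"turn":[0,0,0.6],"gripper":-0.7},{"xyz":[0.147,0.004,0.005],"turn":[0,0,0.7],"gripper":-0.7},{"xyz":[0.147,0.004,0.005],"turn":[0,0,0.7],"gripper":-0.7},{"xyz":[0.147,0.004,0.005],"turn":[0,0,0.7],"gripper":-0.7},{"xyz":[0.147,0.004,0.005],"turn":[0,0,0.7],"gripper":-0.7},{"xyz":[0.147,0.004,0.005],"turn":[0,0,0.7],"gripper":-0.7},{"xyz":[0.147,0.004,0.005],"turn":[0,0,0.7],"gripper":-0.7},{"xyz":[0.147,0.004,0.005],"turn":[0,0,0.7],"gripper":-0.7},{"xyz":[0.147,0.004,0.005],"turn":[0,0,0.7],"gripper":-0.7}]}}

```text
time_s: 30.7
position: [0.5952, 0.0755, 0.1321]
tool_rot: [[0.998, -0.064, -0.0], [-0.064, -0.998, 0.001], [-0.001, -0.001, -1.0]]
ft_force: [-1.6, 4.1, -1.4]
grip_width: 0.0262
```

```bash
python3 st.py
```

```text
t 30.7 pos [0.5952 0.0755 0.1321] r 0.1063 ang 86.8 ytool -93.7 Ftool [-1.8 -4.   1.4] w 0.0262 q1,q6 [-4.1 -0.4]
```

{"method": "step_arm", "body": {"steps": [{"xyz":[0.147,0.002,0.005],"turn":[0,0,0.7],"gripper":-0.7},{"xyz":[0.147,0.002,0.005],"turn":[0,0,0.7],"gripper":-0.7},{"xyz":[0.147,0.002,0.005],"turn":[0,0,0.7],"gripper":-0.7},{"xyz":[0.147,0.003,0.005],"turn":[0,0,0.7],"gripper":-0.7},{"xyz":[0.147,0.003,0.005],"turn":[0,0,0.7],"gripper":-0.7},{"xyz":[0.147,0.003,0.005],"turn":[0,0,0.7],"gripper":-0.7},{"xyz":[0.147,0.003,0.005],"turn":[0,0,0.7],"gripper":-0.7},{"xyz":[0.147,0.003,0.005],"turn":[0,0,0.7],"gripper":-0.7},{"xyz":[0.147,0.004,0.005],"turn":[0,0,0.7],"gripper":-0.7},{"xyz":[0.147,0.004,0.005],"turn":[0,0,0.7],"gripper":-0.7},{"xyz":[0.147,0.004,0.005],"turn":[0,0,0.7],"gripper":-0.7},{"xyz":[0.147,0.004,0.005],"turn":[0,0,0.7],"gripper":-0.7},{"xyz":[0.147,0.004,0.005],"turn":[0,0,0.7],"gripper":-0.7},{"xyz":[0.147,0.004,0.005],"turn":[0,0,0.7],"gripper":-0.7},{"xyz":[0.147,0.004,0.005],"turn":[0,0,0.7],"gripper":-0.7}]}}

```text
time_s: 31.95
position: [0.672, 0.0366, 0.1291]
tool_rot: [[0.618, -0.786, 0.002], [-0.786, -0.618, 0.002], [-0.0, -0.003, -1.0]]
ft_force: [4.0, 6.0, -3.1]
grip_width: 0.0263
```

```bash
python3 st.py
```

```text
t 31.95 pos [0.672  0.0366 0.1291] r 0.1066 ang 39.1 ytool -141.8 Ftool [-2.3 -6.8  3.2] w 0.0263 q1,q6 [-7.  44.8]
```

{"method": "step_arm", "body": {"steps": [{"xyz":[0.147,-0.004,0.007],"turn":[0,0,0.7],"gripper":-0.7},{"xyz":[0.147,-0.004,0.007],"turn":[0,0,0.7],"gripper":-0.7},{"xyz":[0.147,-0.004,0.007],"turn":[0,0,0.7],"gripper":-0.7},{"xyz":[0.147,-0.002,0.007],"turn":[0,0,0.7],"gripper":-0.7},{"xyz":[0.147,0.0,0.007],"turn":[0,0,0.7],"gripper":-0.7},{"xyz":[0.147,0.002,0.007],"turn":[0,0,0.7],"gripper":-0.7},{"xyz":[0.147,0.004,0.007],"turn":[0,0,0.7],"gripper":-0.7},{"xyz":[0.147,0.004,0.006],"turn":[0,0,0.7],"gripper":-0.7},{"xyz":[0.147,0.004,0.006],"turn":[0,0,0.7],"gripper":-0.7},{"xyz":[0.147,0.004,0.006],"turn":[0,0,0.7],"gripper":-0.7},{"xyz":[0.147,0.005,0.006],"turn":[0,0,0.7],"gripper":-0.7},{"xyz":[0.147,0.005,0.006],"turn":[0,0,0.7],"gripper":-0.7},{"xyz":[0.147,0.005,0.006],"turn":[0,0,0.7],"gripper":-0.7},{"xyz":[0.147,0.005,0.006],"turn":[0,0,0.7],"gripper":-0.7},{"xyz":[0.147,0.005,0.006],"turn":[0,0,0.7],"gripper":-0.7}]}}

```text
time_s: 33.2
position: [0.6943, -0.0467, 0.1257]
tool_rot: [[-0.173, -0.985, 0.003], [-0.985, 0.173, 0.0], [-0.001, -0.003, -1.0]]
ft_force: [4.1, 1.6, -1.1]
grip_width: 0.0263
```

```bash
python3 st.py
```

```text
t 33.2 pos [ 0.6943 -0.0467  0.1257] r 0.1064 ang -8.7 ytool 170.0 Ftool [-2.3 -3.8  1.1] w 0.0263 q1,q6 [-13.6  86.4]
```

{"method": "step_arm", "body": {"steps": [{"xyz":[0.147,0.002,0.006],"turn":[0,0,0.7],"gripper":-0.7},{"xyz":[0.147,0.002,0.006],"turn":[0,0,0.7],"gripper":-0.7},{"xyz":[0.147,0.002,0.006],"turn":[0,0,0.7],"gripper":-0.7},{"xyz":[0.147,0.004,0.006],"turn":[0,0,0.7],"gripper":-0.7},{"xyz":[0.147,0.004,0.006],"turn":[0,0,0.7],"gripper":-0.7},{"xyz":[0.147,0.004,0.006],"turn":[0,0,0.7],"gripper":-0.7},{"xyz":[0.147,0.004,0.006],"turn":[0,0,0.7],"gripper":-0.7},{"xyz":[0.147,0.004,0.006],"turn":[0,0,0.7],"gripper":-0.7},{"xyz":[0.147,0.004,0.006],"turn":[0,0,0.7],"gripper":-0.7},{"xyz":[0.147,0.004,0.006],"turn":[0,0,0.7],"gripper":-0.7},{"xyz":[0.147,0.004,0.006],"turn":[0,0,0.7],"gripper":-0.7},{"xyz":[0.147,0.004,0.006],"turn":[0,0,0.7],"gripper":-0.7}]}}

```text
time_s: 34.2
position: [0.661, -0.1078, 0.1231]
tool_rot: [[-0.749, -0.663, 0.004], [-0.663, 0.749, -0.001], [-0.002, -0.003, -1.0]]
ft_force: [4.1, 1.6, -0.4]
grip_width: 0.0265
```

```bash
python3 st.py
```

```text
t 34.2 pos [ 0.661  -0.1078  0.1231] r 0.1055 ang -47.1 ytool 131.5 Ftool [-4.1 -1.5  0.4] w 0.0265 q1,q6 [-19.4 119.1]
```

{"method": "step_arm", "body": {"steps": [{"xyz":[0.147,0.004,0.006],"turn":[0,0,0.7],"gripper":-0.7},{"xyz":[0.147,0.004,0.006],"turn":[0,0,0.7],"gripper":-0.7},{"xyz":[0.147,0.004,0.006],"turn":[0,0,0.7],"gripper":-0.7},{"xyz":[0.147,0.004,0.006],"turn":[0,0,0.7],"gripper":-0.7},{"xyz":[0.147,0.004,0.006],"turn":[0,0,0.7],"gripper":-0.7},{"xyz":[0.147,0.004,0.006],"turn":[0,0,0.7],"gripper":-0.7}]}}

```text
time_s: 34.7
position: [0.6313, -0.1267, 0.1218]
tool_rot: [[-0.926, -0.378, 0.004], [-0.379, 0.926, -0.001], [-0.003, -0.003, -1.0]]
ft_force: [4.5, -0.9, 0.7]
grip_width: 0.0263
```

```bash
python3 st.py
```

```text
t 34.7 pos [ 0.6313 -0.1267  0.1218] r 0.1049 ang -66.4 ytool 112.2 Ftool [-3.8 -2.5 -0.7] w 0.0263 q1,q6 [-21.9 135.9]
```

{"method": "step_arm", "body": {"steps": [{"xyz":[0.147,0.004,0.006],"turn":[0,0,0.7],"gripper":-0.7},{"xyz":[0.147,0.004,0.006],"turn":[0,0,0.7],"gripper":-0.7},{"xyz":[0.147,0.004,0.006],"turn":[0,0,0.7],"gripper":-0.7},{"xyz":[0.147,0.004,0.006],"turn":[0,0,0.7],"gripper":-0.7},{"xyz":[0.147,0.004,0.006],"turn":[0,0,0.7],"gripper":-0.7},{"xyz":[0.147,0.004,0.006],"turn":[0,0,0.7],"gripper":-0.7},{"xyz":[0.147,0.004,0.006],"turn":[0,0,0.7],"gripper":-0.7},{"xyz":[0,0,0],"turn":[0,0,0],"gripper":-0.7}]}}

```text
time_s: 35.37
position: [0.5905, -0.1349, 0.1201]
tool_rot: [[-1.0, 0.003, 0.003], [0.003, 1.0, -0.002], [-0.003, -0.002, -1.0]]
ft_force: [0.9, -3.8, 1.5]
grip_width: 0.0265
```

```bash
python3 st.py
```

```text
t 35.37 pos [ 0.5905 -0.1349  0.1201] r 0.1043 ang -89.3 ytool 89.8 Ftool [-0.9 -3.8 -1.5] w 0.0265 q1,q6 [-24.  156.2]
```

{"method": "step_arm", "body": {"steps": [{"xyz":[0,0,0],"turn":[0,0,0],"gripper":0.1},{"xyz":[0,0,0],"turn":[0,0,0],"gripper":0.3},{"xyz":[0,0,-0.1],"turn":[0,0,0],"gripper":0.3},{"xyz":[0,0,-0.4],"turn":[0,0,0],"gripper":0.3},{"xyz":[0,0,-0.5],"turn":[0,0,0],"gripper":0.3},{"xyz":[0,0,-0.1],"turn":[0,0,-0.5],"gripper":0.3},{"xyz":[0,0,0],"turn":[0,0,-1],"gripper":0.3},{"xyz":[0,0,0],"turn":[0,0,-1],"gripper":0.3},{"xyz":[0,0,0],"turn":[0,0,-1],"gripper":0.3},{"xyz":[0,0,0],"turn":[0,0,-1],"gripper":0.3},{"xyz":[0,0,0],"turn":[0,0,-1],"gripper":0.3},{"xyz":[0,0,0],"turn":[0,0,-1],"gripper":0.3},{"xyz":[0,0,0],"turn":[0,0,-1],"gripper":0.3},{"xyz":[0,0,0],"turn":[0,0,-1],"gripper":0.3},{"xyz":[0,0,0],"turn":[0,0,-1],"gripper":0.3},{"xyz":[0,0,0],"turn":[0,0,-1],"gripper":0.3},{"xyz":[0,0,0],"turn":[0,0,-1],"gripper":0.3},{"xyz":[0,0,0],"turn":[0,0,-1],"gripper":0.3},{"xyz":[0,0,0],"turn":[0,0,-1],"gripper":0.3},{"xyz":[0,0,0],"turn":[0,0,-1],"gripper":0.3}]}}

```text
time_s: 37.03
position: [0.5902, -0.1338, 0.1629]
tool_rot: [[-0.395, -0.919, -0.0], [-0.919, 0.395, 0.0], [-0.0, 0.001, -1.0]]
ft_force: [0.2, -0.1, -0.3]
grip_width: 0.0556
```

{"method": "step_arm", "body": {"steps": [{"xyz":[0,0,0],"turn":[0,0,-1],"gripper":0.3},{"xyz":[0,0,0],"turn":[0,0,-1],"gripper":0.3},{"xyz":[0,0,0],"turn":[0,0,-1],"gripper":0.3},{"xyz":[0,0,0],"turn":[0,0,-1],"gripper":0.3},{"xyz":[0,0,0],"turn":[0,0,-1],"gripper":0.3},{"xyz":[0,0,0],"turn":[0,0,-1],"gripper":0.3},{"xyz":[0,0,0],"turn":[0,0,-1],"gripper":0.3},{"xyz":[0,0,0],"turn":[0,0,-1],"gripper":0.3},{"xyz":[0,0,0],"turn":[0,0,-1],"gripper":0.3},{"xyz":[0,0,0],"turn":[0,0,-1],"gripper":0.3},{"xyz":[0,0,0],"turn":[0,0,-1],"gripper":0.3},{"xyz":[0,0,0],"turn":[0,0,-1],"gripper":0.3},{"xyz":[0,0,0],"turn":[0,0,-1],"gripper":0.3},{"xyz":[0,0,0],"turn":[0,0,-1],"gripper":0.3},{"xyz":[0,0,0],"turn":[0,0,-1],"gripper":0.3},{"xyz":[0,0,0],"turn":[0,0,-1],"gripper":0.3},{"xyz":[0,0,0],"turn":[0,0,-1],"gripper":0.3},{"xyz":[0,0,0],"turn":[0,0,-1],"gripper":0.3},{"xyz":[0,0,0],"turn":[0,0,-1],"gripper":0.3},{"xyz":[0,0,0],"turn":[0,0,-1],"gripper":0.3}]}}

```text
time_s: 38.7
position: [0.5902, -0.1338, 0.1629]
tool_rot: [[0.93, -0.368, -0.0], [-0.368, -0.93, 0.0], [-0.001, -0.0, -1.0]]
ft_force: [-0.2, -0.2, 0.8]
grip_width: 0.0555
```

{"method": "step_arm", "body": {"steps": [{"xyz":[0,0,0],"turn":[0,0,-1],"gripper":0.3},{"xyz":[0,0,0],"turn":[0,0,-1],"gripper":0.3},{"xyz":[0,0,0],"turn":[0,0,-1],"gripper":0.3},{"xyz":[0,0,0],"turn":[0,0,-1],"gripper":0.3},{"xyz":[0,0,0],"turn":[0,0,-0.8],"gripper":0.3},{"xyz":[0,0,0],"turn":[0,0,0],"gripper":0.3}]}}

```text
time_s: 39.2
position: [0.5902, -0.1338, 0.1629]
tool_rot: [[1.0, 0.005, -0.0], [0.005, -1.0, 0.0], [-0.0, -0.0, -1.0]]
ft_force: [-0.1, 1.1, -0.3]
grip_width: 0.0552
```

```bash
python3 st.py
python3 - <<'E'
from h import *
s,_=snap("side","side8");b,k=cen(win(red(s),205,260,120,200));print("knob px",b,k)
for z in(.115,.12,.125): print(z,proj("side",[.5905,-.1349,z]).round(2))
E
```

```text
t 39.2 pos [ 0.5902 -0.1338  0.1629] r 0.1032 ang -89.4 ytool -89.7 Ftool [-0.1 -1.1  0.3] w 0.0552 q1,q6 [-24.  -24.3]
knob px [244.94117647 175.82352941] 17
0.115 [244.44 177.47]
0.12 [244.43 176.28]
0.125 [244.41 175.07]
```

{"method": "step_arm", "body": {"steps": [{"xyz":[0,0.03,0.3],"turn":[0,0,0],"gripper":0.3},{"xyz":[0,0,0.5],"turn":[0,0,0],"gripper":0.3},{"xyz":[0,0,0.2],"turn":[0,0,0],"gripper":0.3},{"xyz":[0,0,0.05],"turn":[0,0,0],"gripper":0},{"xyz":[0,0,0],"turn":[0,0,0],"gripper":-0.7},{"xyz":[0,0,0],"turn":[0,0,0],"gripper":-0.7},{"xyz":[0,0,0],"turn":[0,0,0],"gripper":-0.7},{"xyz":[0,0,0],"turn":[0,0,0],"gripper":-0.7}], "squeeze": 50}}

```text
time_s: 39.92
position: [0.5904, -0.1352, 0.1213]
tool_rot: [[1.0, 0.002, 0.001], [0.002, -1.0, -0.0], [0.001, 0.0, -1.0]]
ft_force: [0.5, 0.3, -1.1]
grip_width: 0.0255
```

```bash
python3 st.py
```

```text
t 39.92 pos [ 0.5904 -0.1352  0.1213] r 0.1047 ang -89.3 ytool -89.9 Ftool [ 0.5 -0.3  1.1] w 0.0255 q1,q6 [-24.1 -24.2]
```

{"method": "step_arm", "body": {"steps": [{"xyz":[-0.063,-0.001,0.003],"turn":[0,0,0.3],"gripper":-0.7},{"xyz":[-0.126,-0.003,0.005],"turn":[0,0,0.6],"gripper":-0.7},{"xyz":[-0.126,-0.003,0.005],"turn":[0,0,0.6],"gripper":-0.7},{"xyz":[-0.126,-0.003,0.005],"turn":[0,0,0.6],"gripper":-0.7},{"xyz":[-0.126,-0.003,0.005],"turn":[0,0,0.6],"gripper":-0.7},{"xyz":[-0.126,-0.003,0.005],"turn":[0,0,0.6],"gripper":-0.7},{"xyz":[-0.126,-0.003,0.005],"turn":[0,0,0.6],"gripper":-0.7},{"xyz":[-0.126,-0.003,0.005],"turn":[0,0,0.6],"gripper":-0.7},{"xyz":[-0.126,-0.003,0.005],"turn":[0,0,0.6],"gripper":-0.7},{"xyz":[-0.126,-0.003,0.005],"turn":[0,0,0.6],"gripper":-0.7},{"xyz":[-0.126,-0.003,0.005],"turn":[0,0,0.6],"gripper":-0.7}]}}

```text
time_s: 40.83
position: [0.5396, -0.1223, 0.1193]
tool_rot: [[0.875, -0.484, 0.002], [-0.484, -0.875, -0.001], [0.002, -0.0, -1.0]]
ft_force: [1.8, 0.9, -0.3]
grip_width: 0.0255
```

```bash
python3 st.py
```

```text
t 40.83 pos [ 0.5396 -0.1223  0.1193] r 0.1043 ang -118.4 ytool -119.0 Ftool [ 1.1 -1.7  0.3] w 0.0255 q1,q6 [-25.    3.9]
```

{"method": "step_arm", "body": {"steps": [{"xyz":[-0.126,-0.003,0.005],"turn":[0,0,0.6],"gripper":-0.7},{"xyz":[-0.126,-0.003,0.005],"turn":[0,0,0.6],"gripper":-0.7},{"xyz":[-0.126,-0.003,0.005],"turn":[0,0,0.6],"gripper":-0.7},{"xyz":[-0.126,-0.003,0.005],"turn":[0,0,0.6],"gripper":-0.7},{"xyz":[-0.126,-0.003,0.005],"turn":[0,0,0.6],"gripper":-0.7},{"xyz":[-0.126,-0.003,0.005],"turn":[0,0,0.6],"gripper":-0.7},{"xyz":[-0.126,-0.003,0.005],"turn":[0,0,0.6],"gripper":-0.7},{"xyz":[-0.126,-0.003,0.005],"turn":[0,0,0.6],"gripper":-0.7},{"xyz":[-0.126,-0.003,0.005],"turn":[0,0,0.6],"gripper":-0.7},{"xyz":[-0.126,-0.003,0.005],"turn":[0,0,0.6],"gripper":-0.7}]}}

```text
time_s: 41.67
position: [0.5028, -0.0887, 0.1175]
tool_rot: [[0.553, -0.834, 0.002], [-0.834, -0.553, -0.001], [0.002, -0.001, -1.0]]
ft_force: [0.2, -0.9, 1.7]
grip_width: 0.0255
```

```bash
python3 st.py
```

```text
t 41.67 pos [ 0.5028 -0.0887  0.1175] r 0.1041 ang -146.1 ytool -146.5 Ftool [ 0.9  0.3 -1.7] w 0.0255 q1,q6 [-23.3  33.2]
```

{"method": "step_arm", "body": {"steps": [{"xyz":[-0.126,-0.003,0.005],"turn":[0,0,0.6],"gripper":-0.7},{"xyz":[-0.126,-0.003,0.005],"turn":[0,0,0.6],"gripper":-0.7},{"xyz":[-0.126,-0.003,0.005],"turn":[0,0,0.6],"gripper":-0.7},{"xyz":[-0.126,-0.003,0.005],"turn":[0,0,0.6],"gripper":-0.7},{"xyz":[-0.126,-0.003,0.005],"turn":[0,0,0.6],"gripper":-0.7}]}}

```text
time_s: 42.08
position: [0.4914, -0.0662, 0.1165]
tool_rot: [[0.339, -0.941, 0.002], [-0.941, -0.339, -0.001], [0.002, -0.001, -1.0]]
ft_force: [0.9, -1.7, 1.0]
grip_width: 0.025
```

```bash
python3 st.py
```

```text
t 42.08 pos [ 0.4914 -0.0662  0.1165] r 0.1041 ang -160.0 ytool -160.2 Ftool [ 1.9 -0.3 -1. ] w 0.025 q1,q6 [-21.4  48.9]
```

{"method": "step_arm", "body": {"steps": [{"xyz":[-0.126,-0.003,0.005],"turn":[0,0,0.6],"gripper":-0.7},{"xyz":[-0.126,-0.003,0.005],"turn":[0,0,0.6],"gripper":-0.7},{"xyz":[-0.126,-0.003,0.005],"turn":[0,0,0.6],"gripper":-0.7},{"xyz":[-0.126,-0.003,0.005],"turn":[0,0,0.6],"gripper":-0.7},{"xyz":[-0.126,-0.003,0.005],"turn":[0,0,0.6],"gripper":-0.7}]}}

```text
time_s: 42.5
position: [0.4856, -0.0417, 0.1156]
tool_rot: [[0.105, -0.994, 0.001], [-0.994, -0.105, -0.001], [0.001, -0.001, -1.0]]
ft_force: [-1.7, -0.8, 3.1]
grip_width: 0.0255
```

```bash
python3 st.py
```

```text
t 42.5 pos [ 0.4856 -0.0417  0.1156] r 0.1042 ang -173.9 ytool -173.9 Ftool [ 0.6  1.7 -3.1] w 0.0255 q1,q6 [-18.8  65.1]
```

{"method": "step_arm", "body": {"steps": [{"xyz":[-0.126,-0.003,0.005],"turn":[0,0,0.6],"gripper":-0.7},{"xyz":[-0.126,-0.003,0.005],"turn":[0,0,0.6],"gripper":-0.7},{"xyz":[-0.126,-0.003,0.005],"turn":[0,0,0.6],"gripper":-0.7}]}}

```text
time_s: 42.75
position: [0.4849, -0.0266, 0.115]
tool_rot: [[-0.038, -0.999, 0.001], [-0.999, 0.038, -0.001], [0.001, -0.001, -1.0]]
ft_force: [-2.4, 0.1, 3.7]
grip_width: 0.0252
```

```bash
python3 st.py
```

```text
t 42.75 pos [ 0.4849 -0.0266  0.115 ] r 0.1044 ang 177.8 ytool 177.8 Ftool [ 0.   2.4 -3.7] w 0.0252 q1,q6 [-17.1  75.1]
```

```bash
cat > pl.py <<'E'
from h import *
for n in("side","top"):
    im,d=snap(n,n+"p");c=proj(n,[.589,-.03,.1]).astype(int)
    y=win(mask(im,*YEL),c[0]-30,c[0]+30,c[1]-30,c[1]+30);P=cloud(n,d,y);r=np.hypot(P[:,0]-.5895,P[:,1]+.0305)
    k=(r>.021)&(r<.033)&(P[:,2]>.085);print(n,"plate top z",k.sum(),np.percentile(P[k,2],[25,50,75,90]).round(4) if k.any() else "")
    h=(r>.05)&(r<.1)&(P[:,2]>.06)
    if h.any(): m=P[h].mean(0);print(" handle",h.sum(),m.round(4),"ang",np.degrees(np.arctan2(m[1]+.0305,m[0]-.5895)).round(0))
E
python3 pl.py
python3 - <<'E'
from h import *
s,_=load("sidep");cv2.imwrite("pics/s9.png",cv2.resize(s[140:250,170:290,::-1],None,fx=5,fy=5,interpolation=cv2.INTER_CUBIC))
E
```

```text
side plate top z 39 [0.0973 0.0983 0.0994 0.1006]
 handle 64 [0.5287 0.0145 0.083 ] ang 143.0
top plate top z 50 [0.0987 0.1006 0.1026 0.1044]
 handle 3 [ 0.5261 -0.0292  0.3689] ang 179.0
```

View pics/s9.png

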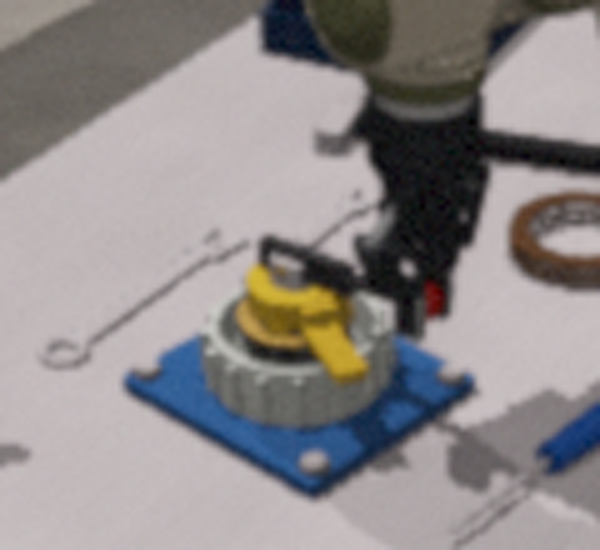

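The view shows the crank level on the plate, which is well down in the drum (top about 0.099, end at 0.098). On to the stop, slower.

{"method": "step_arm", "body": {"steps": [{"xyz":[-0.084,-0.001,0.003],"turn":[0,0,0.4],"gripper":-0.7},{"xyz":[-0.084,-0.001,0.003],"turn":[0,0,0.4],"gripper":-0.7},{"xyz":[-0.084,-0.001,0.003],"turn":[0,0,0.4],"gripper":-0.7},{"xyz":[-0.084,-0.001,0.003],"turn":[0,0,0.4],"gripper":-0.7}]}}

```text
time_s: 43.18
position: [0.4861, -0.0133, 0.1144]
tool_rot: [[-0.163, -0.987, 0.001], [-0.987, 0.163, -0.001], [0.001, -0.001, -1.0]]
ft_force: [-2.9, -1.2, 6.9]
grip_width: 0.0252
```

```bash
python3 st.py
```

```text
t 43.18 pos [ 0.4861 -0.0133  0.1144] r 0.1045 ang 170.5 ytool 170.6 Ftool [ 1.7  2.7 -6.9] w 0.0252 q1,q6 [-15.5  83.9]
```

{"method": "step_arm", "body": {"steps": [{"xyz":[-0.084,-0.001,0.003],"turn":[0,0,0.4],"gripper":-0.7},{"xyz":[-0.084,-0.001,0.003],"turn":[0,0,0.4],"gripper":-0.7},{"xyz":[-0.084,-0.001,0.003],"turn":[0,0,0.4],"gripper":-0.7}]}}

```text
time_s: 43.43
position: [0.4882, -0.0034, 0.1141]
tool_rot: [[-0.257, -0.966, 0.0], [-0.966, 0.257, -0.001], [0.0, -0.0, -1.0]]
ft_force: [-3.7, -0.5, 8.3]
grip_width: 0.025
```

```bash
python3 st.py
```

```text
t 43.43 pos [ 0.4882 -0.0034  0.1141] r 0.1046 ang 164.9 ytool 165.1 Ftool [ 1.5  3.5 -8.3] w 0.025 q1,q6 [-14.3  90.6]
```

{"method": "step_arm", "body": {"steps": [{"xyz":[-0.084,0.003,0],"turn":[0,0,0.4],"gripper":-0.7},{"xyz":[-0.084,0.003,0],"turn":[0,0,0.4],"gripper":-0.7},{"xyz":[-0.084,0.003,0.001],"turn":[0,0,0.4],"gripper":-0.7},{"xyz":[-0.084,0.001,0.002],"turn":[0,0,0.4],"gripper":-0.7}]}}

```text
time_s: 43.77
position: [0.4923, 0.0094, 0.1137]
tool_rot: [[-0.378, -0.926, 0.001], [-0.926, 0.378, -0.001], [0.0, -0.001, -1.0]]
ft_force: [-1.0, -0.4, 2.1]
grip_width: 0.0258
```

```bash
python3 st.py
```

```text
t 43.77 pos [0.4923 0.0094 0.1137] r 0.1049 ang 157.6 ytool 157.8 Ftool [ 0.8  0.8 -2.1] w 0.0258 q1,q6 [-12.7  99.5]
```

{"method": "step_arm", "body": {"steps": [{"xyz":[-0.084,0.001,0.002],"turn":[0,0,0.4],"gripper":-0.7},{"xyz":[-0.084,0.001,0.002],"turn":[0,0,0.4],"gripper":-0.7},{"xyz":[-0.084,0.001,0.002],"turn":[0,0,0.4],"gripper":-0.7},{"xyz":[-0.084,0.001,0.002],"turn":[0,0,0.4],"gripper":-0.7}]}}

```text
time_s: 44.1
position: [0.498, 0.0215, 0.1133]
tool_rot: [[-0.493, -0.87, 0.001], [-0.87, 0.493, -0.001], [0.0, -0.002, -1.0]]
ft_force: [-0.1, -0.9, 2.7]
grip_width: 0.0257
```

```bash
python3 st.py
```

```text
t 44.1 pos [0.498  0.0215 0.1133] r 0.1051 ang 150.3 ytool 150.5 Ftool [ 0.9 -0.4 -2.7] w 0.0257 q1,q6 [-11.1 108.4]
```

{"method": "step_arm", "body": {"steps": [{"xyz":[-0.105,0,0.003],"turn":[0,0,0.5],"gripper":-0.7},{"xyz":[-0.105,0,0.003],"turn":[0,0,0.5],"gripper":-0.7},{"xyz":[-0.105,0,0.003],"turn":[0,0,0.5],"gripper":-0.7},{"xyz":[-0.105,0,0.003],"turn":[0,0,0.5],"gripper":-0.7}]}}

```text
time_s: 44.43
position: [0.507, 0.0353, 0.113]
tool_rot: [[-0.625, -0.78, 0.001], [-0.78, 0.625, -0.002], [0.001, -0.002, -1.0]]
ft_force: [-1.8, -4.1, 5.6]
grip_width: 0.0255
```

```bash
python3 st.py
```

```text
t 44.43 pos [0.507  0.0353 0.113 ] r 0.1053 ang 141.3 ytool 141.3 Ftool [ 4.4 -1.2 -5.6] w 0.0255 q1,q6 [ -9.3 119.4]
```

{"method": "step_arm", "body": {"steps": [{"xyz":[-0.105,-0.002,0.003],"turn":[0,0,0.5],"gripper":-0.7},{"xyz":[-0.105,-0.002,0.003],"turn":[0,0,0.5],"gripper":-0.7},{"xyz":[-0.105,-0.002,0.003],"turn":[0,0,0.5],"gripper":-0.7}]}}

```text
time_s: 44.68
position: [0.5151, 0.0445, 0.1129]
tool_rot: [[-0.714, -0.7, 0.0], [-0.7, 0.714, -0.002], [0.001, -0.002, -1.0]]
ft_force: [-5.5, -5.8, 9.2]
grip_width: 0.0251
```

```bash
python3 st.py; python3 pl.py
```

```text
t 44.68 pos [0.5151 0.0445 0.1129] r 0.1055 ang 134.6 ytool 134.4 Ftool [ 8.  -0.3 -9.2] w 0.0251 q1,q6 [ -8.1 127.5]
side plate top z 27 [0.0943 0.0963 0.0972 0.098 ]
 handle 6 [0.5156 0.0298 0.0805] ang 141.0
top plate top z 60 [0.0967 0.0981 0.0998 0.1015]
```

The force is rising (8 N) and the plate top reads 0.096–0.098. I push into the stop.

{"method": "step_arm", "body": {"steps": [{"xyz":[-0.084,-0.002,-0.01],"turn":[0,0,0.4],"gripper":-0.7},{"xyz":[-0.084,-0.002,0],"turn":[0,0,0.4],"gripper":-0.7}]}}

```text
time_s: 44.95
position: [0.5196, 0.0488, 0.113]
tool_rot: [[-0.757, -0.653, -0.001], [-0.653, 0.757, -0.002], [0.002, -0.001, -1.0]]
ft_force: [-4.7, -7.1, 5.3]
grip_width: 0.0255
```

```bash
python3 st.py
```

```text
t 44.95 pos [0.5196 0.0488 0.113 ] r 0.1056 ang 131.2 ytool 130.8 Ftool [ 8.2 -2.4 -5.3] w 0.0255 q1,q6 [ -7.6 131.7]
```

{"method": "step_arm", "body": {"steps": [{"xyz":[-0.084,-0.002,0],"turn":[0,0,0.4],"gripper":-0.7},{"xyz":[-0.084,-0.002,0],"turn":[0,0,0.4],"gripper":-0.7}]}}

```text
time_s: 45.12
position: [0.5246, 0.053, 0.1129]
tool_rot: [[-0.797, -0.604, -0.002], [-0.604, 0.797, -0.002], [0.003, -0.001, -1.0]]
ft_force: [-7.4, -6.5, 7.2]
grip_width: 0.0249
```

```bash
python3 st.py
```

```text
t 45.12 pos [0.5246 0.053  0.1129] r 0.1057 ang 127.7 ytool 127.1 Ftool [ 9.8 -0.7 -7.2] w 0.0249 q1,q6 [ -7.  135.9]
```

{"method": "step_arm", "body": {"steps": [{"xyz":[-0.084,-0.002,0],"turn":[0,0,0.4],"gripper":-0.7},{"xyz":[0,0,0],"turn":[0,0,0],"gripper":-0.7}]}}

```text
time_s: 45.28
position: [0.5278, 0.0554, 0.1129]
tool_rot: [[-0.816, -0.578, -0.001], [-0.578, 0.816, -0.001], [0.001, -0.001, -1.0]]
ft_force: [-3.2, -1.2, 4.5]
grip_width: 0.0254
```

```bash
python3 st.py
```

```text
t 45.28 pos [0.5278 0.0554 0.1129] r 0.1057 ang 125.5 ytool 125.3 Ftool [ 3.3  0.9 -4.5] w 0.0254 q1,q6 [ -6.8 138. ]
```

{"method": "step_arm", "body": {"steps": [{"xyz":[-0.084,-0.002,0.002],"turn":[0,0,0.4],"gripper":-0.7},{"xyz":[-0.084,-0.002,0.002],"turn":[0,0,0.4],"gripper":-0.7},{"xyz":[-0.084,-0.002,0.002],"turn":[0,0,0.4],"gripper":-0.7}]}}

```text
time_s: 45.53
position: [0.5352, 0.0604, 0.1127]
tool_rot: [[-0.868, -0.497, -0.003], [-0.497, 0.868, -0.002], [0.004, -0.0, -1.0]]
ft_force: [-11.2, -5.5, 10.2]
grip_width: 0.0257
```

```bash
python3 st.py
```

```text
t 45.53 pos [0.5352 0.0604 0.1127] r 0.1058 ang 120.7 ytool 119.8 Ftool [ 12.5   0.8 -10.1] w 0.0257 q1,q6 [ -6.1 144.2]
```

{"method": "step_arm", "body": {"steps": [{"xyz":[-0.084,-0.002,0.002],"turn":[0,0,0.4],"gripper":-0.7},{"xyz":[-0.084,-0.002,0.002],"turn":[0,0,0.4],"gripper":-0.7},{"xyz":[0,0,0],"turn":[0,0,0],"gripper":-0.7}]}}

```text
time_s: 45.78
position: [0.5418, 0.0641, 0.1127]
tool_rot: [[-0.898, -0.441, -0.002], [-0.441, 0.898, -0.001], [0.002, -0.0, -1.0]]
ft_force: [-5.7, 0.1, 8.6]
grip_width: 0.0251
```

```bash
python3 st.py
```

```text
t 45.78 pos [0.5418 0.0641 0.1127] r 0.1059 ang 116.6 ytool 116.1 Ftool [ 5.   2.6 -8.6] w 0.0251 q1,q6 [ -5.7 148.2]
```

{"method": "step_arm", "body": {"steps": [{"xyz":[-0.084,0,-0.005],"turn":[0,0,0.4],"gripper":-0.7},{"xyz":[-0.084,0,0],"turn":[0,0,0.4],"gripper":-0.7},{"xyz":[-0.084,0,0],"turn":[0,0,0.4],"gripper":-0.7},{"xyz":[0,0,0],"turn":[0,0,0],"gripper":-0.7}]}}

```text
time_s: 46.12
position: [0.5491, 0.067, 0.1124]
tool_rot: [[-0.936, -0.351, -0.007], [-0.351, 0.936, -0.003], [0.008, -0.0, -1.0]]
ft_force: [-14.0, -9.2, 10.2]
grip_width: 0.0255
```

```bash
python3 st.py;python3 pl.py
python3 - <<'E'
from h import *
s,_=load("sidep");b,k=cen(win(red(s),180,260,140,215));print("knob px",b,k)
p=env.observe()["position"]
for z in(.105,.11,.115,.12): print(z,proj("side",[p[0],p[1],z]).round(2))
E
```

```text
t 46.12 pos [0.5491 0.067  0.1124] r 0.1055 ang 112.3 ytool 110.5 Ftool [ 16.4  -3.7 -10.1] w 0.0255 q1,q6 [ -5.2 154.3]
side plate top z 11 [0.0955 0.097  0.0977 0.0986]
 handle 61 [0.5292 0.0136 0.0812] ang 144.0
top plate top z 115 [0.0968 0.0985 0.1001 0.1015]
 handle 60 [0.5329 0.0064 0.0826] ang 147.0
knob px [222.14285714 208.5       ] 28
0.105 [222.08 210.19]
0.11 [222.02 208.92]
0.115 [221.96 207.64]
0.12 [221.9  206.36]
```

The force now holds at 16 N with the crank lagging: stop. One more nudge to be sure.

{"method": "step_arm", "body": {"steps": [{"xyz":[-0.084,0,-0.005],"turn":[0,0,0.2],"gripper":-0.7},{"xyz":[-0.06,0,0],"turn":[0,0,0],"gripper":-0.7},{"xyz":[0,0,0],"turn":[0,0,0],"gripper":-0.7}]}}

```text
time_s: 46.47
position: [0.5527, 0.0686, 0.1123]
tool_rot: [[-0.942, -0.336, -0.012], [-0.336, 0.942, -0.003], [0.013, 0.001, -1.0]]
ft_force: [-22.9, -12.0, 13.2]
grip_width: 0.0256
```

```bash
python3 st.py
```

```text
t 46.47 pos [0.5527 0.0686 0.1123] r 0.1057 ang 110.2 ytool 109.7 Ftool [ 25.8  -3.6 -12.9] w 0.0256 q1,q6 [ -5.  155.5]
```

25.8 N at the stop. I relax the push, open, lift clear, and retreat.

{"method": "step_arm", "body": {"steps": [{"xyz":[0.06,0,0],"turn":[0,0,0],"gripper":-0.7},{"xyz":[0.04,0,-0.01],"turn":[0,0,0],"gripper":-0.7},{"xyz":[0,0,0],"turn":[0,0,0],"gripper":0.1},{"xyz":[0,0,0],"turn":[0,0,0],"gripper":0.3},{"xyz":[0,0,0],"turn":[0,0,0],"gripper":0.3},{"xyz":[0,0,-0.2],"turn":[0,0,0],"gripper":0.3},{"xyz":[0,0,-0.5],"turn":[0,0,0],"gripper":0.3},{"xyz":[0,0,-0.9],"turn":[0,0,0],"gripper":0.3},{"xyz":[0,0,-0.9],"turn":[0,0,0],"gripper":0.3},{"xyz":[0,0,-0.9],"turn":[0,0,0],"gripper":0.3},{"xyz":[0.5,0.7,-0.5],"turn":[0,0,0],"gripper":0.3},{"xyz":[0.5,0.7,0],"turn":[0,0,0],"gripper":0.3},{"xyz":[0.5,0.7,0],"turn":[0,0,0],"gripper":0.3},{"xyz":[0.5,0.7,0],"turn":[0,0,0],"gripper":0.3},{"xyz":[0.5,0.7,0],"turn":[0,0,0],"gripper":0.3},{"xyz":[0.3,0.4,0],"turn":[0,0,0],"gripper":0.3},{"xyz":[0,0,0],"turn":[0,0,0],"gripper":0.3}]}}

```text
time_s: 47.88
position: [0.3942, 0.164, 0.2697]
tool_rot: [[-0.934, -0.356, -0.001], [-0.356, 0.934, 0.013], [-0.004, 0.013, -1.0]]
ft_force: [0.2, -0.7, 0.4]
grip_width: 0.0552
```

```bash
python3 st.py;python3 pl.py
python3 - <<'E'
from h import *
s,_=load("sidep");t,_=load("topp")
a,k1=cen(win(red(t),230,300,140,200));b,k2=cen(win(red(s),180,260,140,225));print("knob",a,b,k1,k2,tri(a,b))
cv2.imwrite("pics/s10.png",np.hstack([cv2.resize(i[v-60:v+60,u-60:u+60,::-1],(400,400),interpolation=cv2.INTER_CUBIC) for i,u,v in((t,266,175),(s,228,205))]))
E
```

```text
t 47.88 pos [0.3942 0.164  0.2697] r 0.2755 ang 135.1 ytool 110.9 Ftool [ 0.  -0.7 -0.4] w 0.0552 q1,q6 [  6.2 165.2]
side plate top z 33 [0.0949 0.0961 0.0974 0.0985]
 handle 66 [0.5304 0.0149 0.0818] ang 142.0
top plate top z 124 [0.0966 0.0986 0.1002 0.1023]
 handle 88 [0.5279 0.0117 0.0827] ang 146.0
knob [241.93939394 181.87878788] [222.12195122 207.87804878] 33 41 (array([0.55071653, 0.06631874, 0.11349966]), np.float64(0.0025446116605703463))
```

View pics/s10.png

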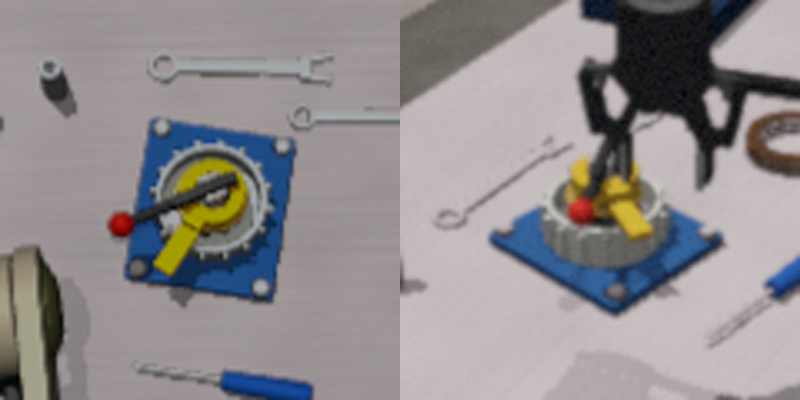

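{"method": "step_arm", "body": {"steps": [{"xyz":[0,0,0],"turn":[0,0,-0.7],"gripper":0.3},{"xyz":[0,0,0],"turn":[0,0,-1],"gripper":0.3},{"xyz":[0,0,0],"turn":[0,0,-1],"gripper":0.3},{"xyz":[0,0,0],"turn":[0,0,0],"gripper":0.3},{"xyz":[0,0,0],"turn":[0,0,0],"gripper":0.3}]}}

```text
time_s: 48.4
position: [0.3978, 0.1627, 0.2686]
tool_rot: [[-0.84, -0.543, -0.001], [-0.543, 0.84, 0.013], [-0.006, 0.011, -1.0]]
ft_force: [-0.6, -0.3, 0.1]
grip_width: 0.0555
```

```bash
python3 st.py; python3 -c "
from rig import order
print(order.close_job())"
```

```text
t 48.4 pos [0.3978 0.1627 0.2686] r 0.272 ang 134.7 ytool 122.9 Ftool [ 0.6  0.1 -0.1] w 0.0555 q1,q6 [  6. 153.]
the job is handed in; nothing more can be done
None
```

The job is done and handed in at about 48 s of the 72 s allowed. I lowered the smaller yellow plate level over the crank and spindle onto the retainer and let go. Then I folded the crank out to its stop and wound it clockwise about 1.5 turns in three grips, until the force at the knob reached 26 N.

**Last checks**
- **Plate:** its top face reads 0.0986 m from the top camera and 0.0961 m from the side camera, against 0.098 m nominal on the hub. The two views differ by about 2.5 mm.
- **Crank:** the knob is at z = 0.1135 m, against 0.114 m expected with the crank folded out level. That height agrees between the two cameras to about 2.5 mm.
- **Surroundings:** the arm was clear with the gripper open. The spanners and screwdriver visible in the last close-up look undisturbed; I did not check the other bystanders again.

**What did not go as planned**
- **Joint range:** during the retreat the last joint came to 165.2°, right at its 165.26° limit, so I turned it back before handing in. I did not see it go past the limit, but I only read its angle between moves.
- **Stop angle:** the crank turned somewhat further than I had estimated before the stop, about 9.6 rad instead of 8.5, though within the stated 8 to 11 rad. The force rose gradually over the last half radian or so instead of all at once.

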